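Renew the fuse links in a machine fuse box

ROBOT

A 7-joint arm with a two-finger parallel gripper is mounted at the origin on a cart in front of the work surface, level with it; the furniture and walls round the work are solid. World frame = base frame: x ahead of the robot, y to its left, z up, the work surface at z = 0. Lengths are in m, angles in rad, forces in N, time in s.
With the tool pointing down it reaches from about 0.425 to 0.925 m from the base axis. Payload 6.8 kg.
Tool frame: the origin (TCP) lies where the fingers leave the gripper's body, on its centre line; the fingertips stand 73 mm ahead of it and the grasp point (between the pads) lies 54 mm ahead of it; z points along the fingers, y is the line along which they close (so a half turn about z gives the same grasp; the last joint's range is limited). The gripper opens to 85 mm and grips with 20 to 120 N. Pads are 22 mm wide; open, the fingers measure 114 mm over their backs; the gripper's body (76 mm by 85 mm) begins 54 mm behind the grasp point. The pads swing forward as they close: fully open they stand 13 mm farther back than shut.
Start: joints at [-1.281, 0.477, 0.022, 1.555, -0.011, 1.109, -0.083], TCP at [0.261, 0.622, 0.304] pointing down, gripper open.
Joint ranges: [-2.96, 2.96], [-0.34, 2.1], [-1.41, 1.46], [0.24, 2.44], [-1.37, 4.51], [0.17, 1.92], [-2.96, 2.96]. Speed limits (rad/s): [2.39, 2.39, 3.14, 3.14, 3.14, 3.14, 3.14].

INTERFACE

Orientations are given as a rotation vector (axis times angle).
In Python, from bench import r, grab_frame, camera_info gives the robot as it stands (r), with the cameras as plain functions.
- The arm moves only by the shell command python3 drive.py 'ROWS' [OPENING] [FORCE]. ROWS is rows parted by semicolons, their numbers by spaces, 1 to 5 of them, each of 6 numbers: dx, dy, dz in m, then a rotation vector rx, ry, rz in rad; each row is the pose to reach, as a shift and turn from the pose commanded when the command began, along the tool's axes at that moment; what a row does not reach only later rows make up. A row lasts 1/10 s, in which the tool goes at most 0.05 m and 0.15 rad, less where a joint would pass 70% of its speed; a pose out of reach is approached as far as the arm can. OPENING is the finger opening in m, set as the command begins (- or left out keeps the last). The fingers move at their own pace and stop on an object; FORCE is the grip in N (left out, the last holds). Time passes only in rows, so rows that do not move let the fingers close. It prints the time, the measured TCP pose, the force, the opening and the grip force at its end.
- r.get_obs(): the state, without advancing time (a new reading comes with each control period).
- grab_frame(name): name is "side" or "top" or "wrist"; returns (picture, depth): 480x640x3 uint8, blue, green, red; 480x640 float32, m along the optical axis (not along the pixel's ray), 0 where there is no reading.
- camera_info(name): a dict with "camera_matrix" (3x3 intrinsics, pixels), "R" (3x3) and "t" (3): a world point X has camera coordinates R X + t. Camera axes: x right, y down, z forward; pixel columns grow to the right and rows downward; lengths in m; the calibration is good to about 2 mm. A picture is of the moment at which its call begins: read the wrist's pose just before it. camera_info takes no time and is no camera call; for the wrist camera it gives the pose at the moment of the call.
- r.hand_in(): hands the job in; it is judged then, once.
The state is a dict: "clock": time; "joints": joint angles; "qvel": joint speeds; "tau": joint torques, N m; "tcp_pos": TCP position; "orientation": TCP orientation; "contact_force": force on the tool from outside, world axes, zero at the start; "moment": the same for the moment, N m; "grip_width": finger opening in m; "gripper_force": force on a finger pad.
Only numpy, scipy, OpenCV 4.12 (cv2) and the standard library are available. Lean on these libraries where they do the work, as an engineer would, in place of code of your own. Each camera call takes 0.05 s, during which the arm holds its last target. There are 200 camera calls.

TASK

Lever the cover of the fuse box open with the screwdriver, pull the old fuse links out of their clips and put them in the wire basket, then press every new fuse link from the bench into a way of its own, centred, until it snaps fully home in the clips at both ends. Finish with the cover pressed shut until its catches snap and the screwdriver laid back in the middle of the rubber pad; leave the loose bearing beside the box where it is.

Things in the scene. Friction and masses are not known exactly. Their poses are not given: they have to be found in the camera images.
- fuse_box: fixed grey steel box 214 (x) x 130 (y) x 66 mm high, lying on the bench; origin at the centre of its underside. Walls 4 mm. Inside, three fuse ways side by side, 52 mm apart along its x; a fuse lies in a way along the box's y. The black base between the clips stands 20 mm above the underside
- way_1 (a point): centre of a fuse fully seated in the first way (lowest x), 34.5 mm above the box's underside, axes as the box's. A brass clip 10 mm wide, 27 mm to either side along y, holds each cap: two sprung jaws with lips 15 mm apart and flared tops (30 mm apart, 51 mm above the underside)
- way_2 (a point): the same for the middle way. A fuse laid on the lips rests 16 mm above its seat; pushing it down past the lips, or pulling it up, takes 12 to 17 N for both ends together, and it snaps home
- way_3 (a point): the same for the third way
- notch (a point): middle, on the outer face, of the notch for a blade in the top of the box's +y wall: 32 mm wide, 12 mm high, open straight into the box; its floor is 54 mm and its ceiling, the cover's underside, 66 mm above the box's underside (the point lies 60 mm up)
- cover (a joint): hinged cover, a flush grey plate 214 x 130 x 5 mm; rad, 0 shut, 1.9 fully open (leaning back beyond upright, towards the box's -y). Two sprung catches by the notch wall hold it: lifting or closing it through the last 0.07 rad takes 6 to 10 N at the free edge; elsewhere the stiff hinge keeps it about where it is left (1 to 2 N at the edge moves it on)
- cover_hinge (a point): middle of the cover's hinge line, which runs along the box's x, at the cover's underside over the -y wall
- cover_edge (a point): middle of the cover's free edge, 130 mm from the hinge line, half way through its 5 mm thickness; moves with the cover
- screwdriver: flat-blade screwdriver 204 mm long with black grip; origin below its middle, its own y along its length, the blade at -y, the grip at +y; the grip, 20 mm wide and 27 mm high, runs from y = +2 to +100 mm, the shank is 6 mm thick, its axis 13 mm above the origin
- blade_tip (a point): end of the screwdriver's blade
- grip (a point): where to take the screwdriver: on its axis, 25 mm along the grip, 121 mm from the blade's end
- pad_middle (a point): middle of the top of the black rubber pad (about 246 x 188 x 10 mm, fixed), on which the screwdriver lies at the start
- mesh_basket: loose wire basket for scrap, 119 (x) x 153 (y) x 48 mm, inside 87 x 122 mm at the origin; origin at the middle of its bottom
- fuse_1: new fuse link with brass caps, lying on the bench (may be absent): porcelain body 22 x 22 mm in section and 38 mm long, with a round end cap 21 mm in diameter and 23 mm long at each end, 84 mm long in all; origin at its centre, its own y along its length; 0.05 to 0.11 kg
- fuse_2: another new fuse link as fuse_1 (may be absent)
- fuse_3: another new fuse link as fuse_1 (may be absent)
- old_1: old fuse link with dark, tarnished caps, seated in way_1 at the start (may be absent), same size as a new one
- old_2: the same, in way_2 at the start (may be absent)
- old_3: the same, in way_3 at the start (may be absent)
- bearing_0: loose ball bearing 47 x 14 mm, not part of the job

How it is judged:
On the way, in this order (a step that is already met when the one before it is completed fails the run):
1. the cover is levered out of its catches with the screwdriver (value of joint cover above 0.08 rad and contact force between screwdriver and fuse_box above 0.3 N), for 0.02 s.
2. the cover is swung open (value of joint cover above 1.3 rad), for 0.2 s.
3. with the cover open, the old links lie in the basket and every new link is snapped home (value of joint cover above 0.5 rad and ((horizontal distance between fuse_1 and way_1 below 0.006 m and z of fuse_1 in the frame of way_1 between -0.004 and 0.003 m and angle between the y axis of fuse_1 and the y axis of fuse_box, either way round below 0.07 rad) or (horizontal distance between fuse_1 and way_2 below 0.006 m and z of fuse_1 in the frame of way_2 between -0.004 and 0.003 m and angle between the y axis of fuse_1 and the y axis of fuse_box, either way round below 0.07 rad) or (horizontal distance between fuse_1 and way_3 below 0.006 m and z of fuse_1 in the frame of way_3 between -0.004 and 0.003 m and angle between the y axis of fuse_1 and the y axis of fuse_box, either way round below 0.07 rad)) and ((horizontal distance between fuse_2 and way_1 below 0.006 m and z of fuse_2 in the frame of way_1 between -0.004 and 0.003 m and angle between the y axis of fuse_2 and the y axis of fuse_box, either way round below 0.07 rad) or (horizontal distance between fuse_2 and way_2 below 0.006 m and z of fuse_2 in the frame of way_2 between -0.004 and 0.003 m and angle between the y axis of fuse_2 and the y axis of fuse_box, either way round below 0.07 rad) or (horizontal distance between fuse_2 and way_3 below 0.006 m and z of fuse_2 in the frame of way_3 between -0.004 and 0.003 m and angle between the y axis of fuse_2 and the y axis of fuse_box, either way round below 0.07 rad)) and ((horizontal distance between fuse_3 and way_1 below 0.006 m and z of fuse_3 in the frame of way_1 between -0.004 and 0.003 m and angle between the y axis of fuse_3 and the y axis of fuse_box, either way round below 0.07 rad) or (horizontal distance between fuse_3 and way_2 below 0.006 m and z of fuse_3 in the frame of way_2 between -0.004 and 0.003 m and angle between the y axis of fuse_3 and the y axis of fuse_box, either way round below 0.07 rad) or (horizontal distance between fuse_3 and way_3 below 0.006 m and z of fuse_3 in the frame of way_3 between -0.004 and 0.003 m and angle between the y axis of fuse_3 and the y axis of fuse_box, either way round below 0.07 rad)) and x of old_1 in the frame of mesh_basket between -0.052 and 0.052 m and y of old_1 in the frame of mesh_basket between -0.068 and 0.068 m and z of each of old_1, old_2, old_3 in the frame of mesh_basket below 0.05 m and x of old_2 in the frame of mesh_basket between -0.052 and 0.052 m and y of old_2 in the frame of mesh_basket between -0.068 and 0.068 m and x of old_3 in the frame of mesh_basket between -0.052 and 0.052 m and y of old_3 in the frame of mesh_basket between -0.068 and 0.068 m), for 0.3 s.
At the end, for the whole second after the job is handed in: cover shut (below 0.015 rad); each new link seated in a way (3 mm in height, 6 mm sideways, 0.07 rad); each old link inside the basket; screwdriver lying on the pad, its middle within 70 mm of the pad's; all at rest (value of joint cover below 0.015 rad and ((horizontal distance between fuse_1 and way_1 below 0.006 m and z of fuse_1 in the frame of way_1 between -0.004 and 0.003 m and angle between the y axis of fuse_1 and the y axis of fuse_box, either way round below 0.07 rad) or (horizontal distance between fuse_1 and way_2 below 0.006 m and z of fuse_1 in the frame of way_2 between -0.004 and 0.003 m and angle between the y axis of fuse_1 and the y axis of fuse_box, either way round below 0.07 rad) or (horizontal distance between fuse_1 and way_3 below 0.006 m and z of fuse_1 in the frame of way_3 between -0.004 and 0.003 m and angle between the y axis of fuse_1 and the y axis of fuse_box, either way round below 0.07 rad)) and ((horizontal distance between fuse_2 and way_1 below 0.006 m and z of fuse_2 in the frame of way_1 between -0.004 and 0.003 m and angle between the y axis of fuse_2 and the y axis of fuse_box, either way round below 0.07 rad) or (horizontal distance between fuse_2 and way_2 below 0.006 m and z of fuse_2 in the frame of way_2 between -0.004 and 0.003 m and angle between the y axis of fuse_2 and the y axis of fuse_box, either way round below 0.07 rad) or (horizontal distance between fuse_2 and way_3 below 0.006 m and z of fuse_2 in the frame of way_3 between -0.004 and 0.003 m and angle between the y axis of fuse_2 and the y axis of fuse_box, either way round below 0.07 rad)) and ((horizontal distance between fuse_3 and way_1 below 0.006 m and z of fuse_3 in the frame of way_1 between -0.004 and 0.003 m and angle between the y axis of fuse_3 and the y axis of fuse_box, either way round below 0.07 rad) or (horizontal distance between fuse_3 and way_2 below 0.006 m and z of fuse_3 in the frame of way_2 between -0.004 and 0.003 m and angle between the y axis of fuse_3 and the y axis of fuse_box, either way round below 0.07 rad) or (horizontal distance between fuse_3 and way_3 below 0.006 m and z of fuse_3 in the frame of way_3 between -0.004 and 0.003 m and angle between the y axis of fuse_3 and the y axis of fuse_box, either way round below 0.07 rad)) and x of old_1 in the frame of mesh_basket between -0.052 and 0.052 m and y of old_1 in the frame of mesh_basket between -0.068 and 0.068 m and z of each of old_1, old_2, old_3 in the frame of mesh_basket below 0.05 m and x of old_2 in the frame of mesh_basket between -0.052 and 0.052 m and y of old_2 in the frame of mesh_basket between -0.068 and 0.068 m and x of old_3 in the frame of mesh_basket between -0.052 and 0.052 m and y of old_3 in the frame of mesh_basket between -0.068 and 0.068 m and horizontal distance between screwdriver and pad_middle below 0.07 m and height (world z) of screwdriver below 0.04 m and angle between screwdriver's own y axis and vertical between 1.45 and 1.69 rad and linear speed of each of fuse_1, fuse_2, fuse_3, old_1, old_2, old_3, screwdriver below 0.02 m/s); the robot touches nothing.
It fails at once if the loose bearing is shifted by more than 6 cm (distance of bearing_0 from where it was at the start of the episode above 0.06 m).
Of old_1, old_2, old_3 only 1 to 2 are there at a start; the rules pass over those that are not, and their reading is None.
Of fuse_1, fuse_2, fuse_3 only 2 to 3 are there at a start; the rules pass over those that are not, and their reading is None.
At some moment in a run one of fuse_1, fuse_2, fuse_3, mesh_basket may be knocked a few centimetres aside while the robot is not near it.
Once in a run the grip may slacken for a moment while it holds something.
It also fails if it takes over 210 s, if anything falls off the work surface, if the arm or the gripper's body presses on something with over 40 N, if the wrist force passes 120 N, or if a joint passes its speed limit or range.

## Working session

There is one attempt and no reset: what is moved stays moved. The work goes in short steps, Python scripts to look and compute and a shell command to move; the robot and the scene stay as the last step left them, time stands still between calls to the robot, and variables do not carry over. Pictures are saved under pics/ and viewed, at most 14 in all, crops included, and the job is handed in when it is done.

```bash
ls; mkdir -p pics
cat > h.py <<'E'
import numpy as np, cv2
from bench import r, grab_frame, camera_info
from scipy.spatial.transform import Rotation as Ro
def snap(name,fn=None):
    ci=camera_info(name); im,d=grab_frame(name)
    if fn: cv2.imwrite('pics/'+fn,im); np.savez('pics/'+fn[:-4]+'.npz',im=im,d=d,K=ci['camera_matrix'],R=ci['R'],t=ci['t'])
    return im,d,np.array(ci['camera_matrix']),np.array(ci['R']),np.array(ci['t'])
def load(fn):
    z=np.load('pics/'+fn); return z['im'],z['d'],z['K'],z['R'],z['t']
def ray(u,v,z,K,R,t):
    """pixel -> world point on plane z"""
    c=-R.T@t; w=R.T@np.linalg.inv(K)@np.array([u,v,1.]); return c+w*(z-c[2])/w[2]
def cloud(d,K,R,t):
    v,u=np.mgrid[:d.shape[0],:d.shape[1]]
    X=np.stack([(u-K[0,2])/K[0,0]*d,(v-K[1,2])/K[1,1]*d,d],-1)
    return (X-t)@R
def st():
    o=r.get_obs(); return np.array(o['tcp_pos']),Ro.from_rotvec(o['orientation']),o
def to(p,yaw=None,rot=None,tip=0.054):
    """shift/turn in tool axes to bring grasp point (tip ahead) to p with tool down, y axis at yaw"""
    q,R0,o=st()
    if rot is None:
        y=np.array([np.cos(yaw),np.sin(yaw),0]); 
        if y@R0.as_matrix()[:,1]<0: y=-y
        z=np.array([0,0,-1.]); rot=Ro.from_matrix(np.stack([np.cross(y,z),y,z],1))
    T=np.array(p)-rot.apply([0,0,tip])
    print('d',np.round(R0.inv().apply(T-q),4),'rv',np.round((R0.inv()*rot).as_rotvec(),4))
E
python3 - <<'E'
from h import *
for n in('side','top','wrist'):
    im,d,K,R,t=snap(n,n+'0.png'); print(n,np.round(K,1).tolist(),np.round(-R.T@t,3),np.round(R,2).tolist())
q,R0,o=st();print(q,R0.as_matrix().round(3),o)
E
```

```text
bench.py
drive.py
pics
side [[583.5, 0.0, 311.2], [0.0, 583.5, 237.2], [0.0, 0.0, 1.0]] [-0.048 -0.936  0.543] [[0.87, -0.49, -0.02], [-0.2, -0.31, -0.93], [0.45, 0.81, -0.36]]
top [[533.0, 0.0, 317.0], [0.0, 533.0, 240.2], [0.0, 0.0, 1.0]] [0.429 0.108 1.121] [[-0.02, -1.0, -0.03], [-0.99, 0.02, -0.12], [0.12, 0.03, -0.99]]
wrist [[343.0, 0.0, 316.9], [0.0, 343.0, 237.3], [0.0, 0.0, 1.0]] [0.197 0.649 0.372] [[0.39, 0.92, -0.0], [0.89, -0.37, 0.27], [0.25, -0.11, -0.96]]
[0.26134572 0.62198686 0.30316337] [[-0.922  0.387 -0.   ]
 [ 0.387  0.922 -0.001]
 [-0.    -0.001 -1.   ]] {'clock': 0.15, 'joints': array([-1.28111064,  0.47761143,  0.02235657,  1.5561888 , -0.01153055,
        1.10928356, -0.08312589]), 'qvel': array([-0.00026241, -0.00139501,  0.00135202, -0.00304153,  0.00035457,
       -0.0002645 ,  0.00092491]), 'tau': array([ 1.96335473e-03, -5.96924973e+01,  1.60997842e+00, -2.81491220e+01,
        1.26370706e-02,  6.52713163e-03,  3.14687907e-05]), 'tcp_pos': array([0.26134572, 0.62198686, 0.30316337]), 'orientation': array([-6.20735891e-01, -3.07945435e+00,  2.11864815e-03]), 'contact_force': array([ 0.36985417, -0.88990886, -0.28880199]), 'moment': array([-0.01005891,  0.03013447,  0.09198182]), 'gripper_force': 0.0, 'grip_width': 0.08550019752855975}
```

View pics/top0.png

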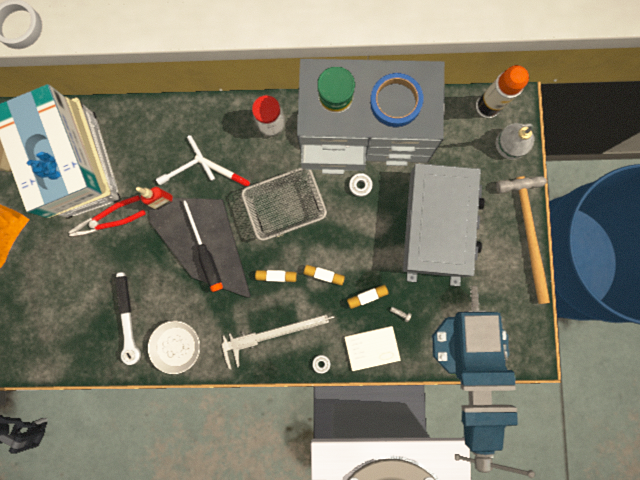

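View pics/side0.png

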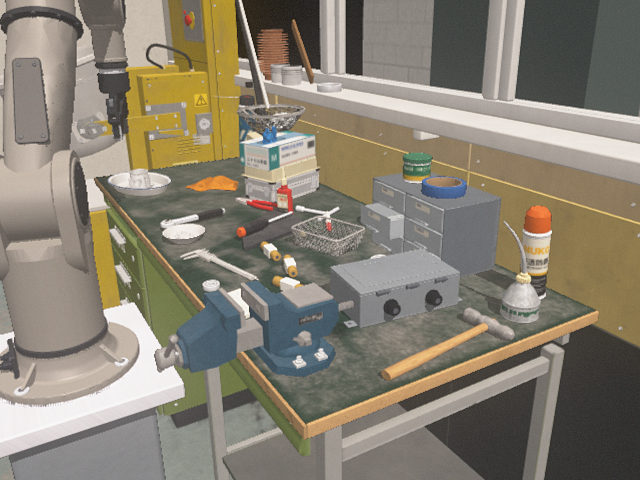

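Run:
```python
from h import *
im,d,K,R,t=load('top0.npz')
a=cv2.resize(im[140:300,380:500],None,fx=4,fy=4,interpolation=cv2.INTER_CUBIC)[:600]
im2,d2,K2,R2,t2=load('side0.npz')
b=cv2.resize(im2[235:335,320:470],None,fx=2.1,fy=2.1,interpolation=cv2.INTER_CUBIC)
c=cv2.resize(im[180:310,140:320],None,fx=1.75,fy=1.75)
b=b[:,:315];c=c[:,:315]
o=np.zeros((600,480+315,3),np.uint8);o[:,:480]=a[:600];o[:b.shape[0],480:480+b.shape[1]]=b;o[300:300+c.shape[0],480:480+c.shape[1]]=c
cv2.imwrite('pics/c1.png',o)
P=cloud(d,K,R,t)
for u,v in((443,220),(415,175),(473,175),(413,268),(468,270),(200,290),(276,276),(230,275),(370,184),(361,172),(283,205)):
    print(u,v,P[v,u].round(4))
```

```text
443 220 [ 0.5867 -0.1132  0.0745]
415 175 [ 0.6792 -0.0622  0.072 ]
473 175 [ 0.6758 -0.1765  0.0744]
413 268 [ 0.4932 -0.0507  0.0741]
468 270 [ 0.4873 -0.1576  0.0724]
200 290 [0.4602 0.3859 0.0033]
276 276 [0.4855 0.2236 0.0215]
230 275 [0.4902 0.3215 0.0086]
370 184 [0.6755 0.0238 0.0163]
361 172 [0.7055 0.0411 0.0014]
283 205 [0.6374 0.2091 0.0034]
```

View pics/c1.png

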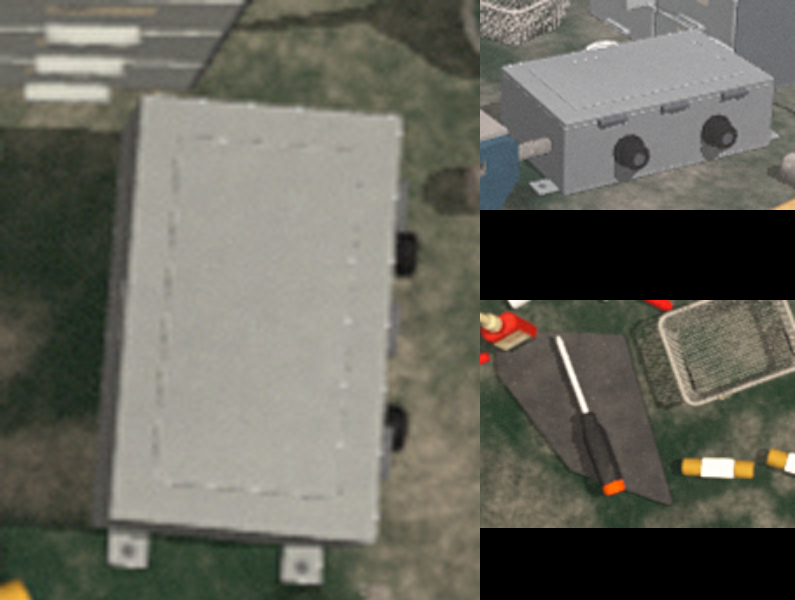

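```bash
cat >> h.py <<'E'
def rect(P2):
    c,(w,h),a=cv2.minAreaRect((np.asarray(P2)*1000).astype(np.float32)); a=np.deg2rad(a)
    if w<h: w,h,a=h,w,a+np.pi/2
    return np.array(c)/1000,w,h,(a+np.pi/2)%np.pi-np.pi/2   # angle of long axis
def blobs(mask,mn=30):
    n,l,s,c=cv2.connectedComponentsWithStats(mask.astype(np.uint8)); return [(l==i,s[i],c[i]) for i in range(1,n) if s[i,4]>=mn]
def onplane(m,z,K,R,t):
    v,u=np.nonzero(m); return np.array([ray(a,b,z,K,R,t)[:2] for a,b in zip(u,v)])
E
python3 - <<'E'
from h import *
im,d,K,R,t=load('top0.npz'); P=cloud(d,K,R,t)
hsv=cv2.cvtColor(im,cv2.COLOR_BGR2HSV); H,S,V=cv2.split(hsv)
box=np.zeros(d.shape,bool);box[150:290,395:485]=1
m=box&(P[...,2]>.062)&(P[...,2]<.085)
b=max(blobs(m),key=lambda b:b[1][4])[0]; b=cv2.morphologyEx(b.astype(np.uint8),cv2.MORPH_OPEN,np.ones((5,5)))>0
print('box',rect(onplane(b,.071,K,R,t)), np.median(P[b][:,2]))
fz=(H>10)&(H<28)&(S>150)&(V>90)
reg=np.zeros_like(box);reg[255:315,250:395]=1
fb=cv2.dilate((fz&reg).astype(np.uint8),np.ones((3,3)))
white=reg&(V>150)
for m,s,c in blobs(cv2.morphologyEx(((fz|white)&reg).astype(np.uint8),cv2.MORPH_CLOSE,np.ones((3,3))),100):
    print('fuse',s,rect(onplane(m,.012,K,R,t)))
# screwdriver
reg[:]=0;reg[195:300,170:250]=1
mt=reg&(P[...,2]>.018)
for m,s,c in blobs(mt,40): 
    print('scr',s,P[m].mean(0).round(3),P[m].min(0).round(3),P[m].max(0).round(3),rect(P[m][:,:2]))
# end points: blade white, orange end
w=reg&(V>150)&(S<60)
for m,s,c in blobs(w,20): print('blade',s,rect(onplane(m,.023,K,R,t)))
og=reg&(H<15)&(S>180)&(V>150)
for m,s,c in blobs(og,10): print('orange',s,c,rect(onplane(m,.023,K,R,t)))
dark=np.zeros_like(box);dark[190:310,140:260]=1
dm=dark&(V<85)&(S<60)
b=max(blobs(dm),key=lambda b:b[1][4]); print('pad',b[1],onplane(b[0],.01,K,R,t).min(0),onplane(b[0],.01,K,R,t).max(0))
pts=np.argwhere(b[0])[:,::-1].astype(np.int32); h=cv2.convexHull(pts); ap=cv2.approxPolyDP(h,5,True)[:,0]; print([(tuple(p),ray(*p,.01,K,R,t).round(3)) for p in ap])
reg[:]=0;reg[165:245,235:335]=1
mm=reg&(P[...,2]>.035)&(P[...,2]<.06)
b=max(blobs(mm,20),key=lambda b:b[1][4]); print('basket rim',rect(P[mm][:,:2]),b[1])
E
```

```text
box (array([ 0.58936572, -0.11595636]), 214.759521484375, 135.26327514648438, np.float64(-0.11469342656006098)) 0.0728528212202998
fuse [304 265  41  20 433] (array([0.48763538, 0.12480765]), 85.43138885498047, 23.65201759338379, np.float64(1.2331447848281103))
fuse [255 270  42  12 439] (array([0.48708209, 0.22566611]), 85.8213119506836, 22.899606704711914, np.float64(1.5509596382573871))
fuse [347 285  41  24 450] (array([0.44049304, 0.03556843]), 85.91705322265625, 23.174644470214844, np.float64(-1.211366984751069))
scr [241 195   9  24  98] [0.634 0.282 0.041] [0.604 0.275 0.018] [0.657 0.292 0.056] (array([0.63007947, 0.28176117]), 53.852630615234375, 11.559152603149414, np.float64(0.18513729976499227))
scr [183 201  39  91 763] [0.521 0.367 0.037] [0.429 0.108 0.018] [0.647 0.418 1.121] (array([0.48898193, 0.29730658]), 378.9099426269531, 121.21806335449219, np.float64(0.9563174453137528))
blade [242 195   8  23  83] (array([0.63512201, 0.28117365]), 49.392242431640625, 12.61146068572998, np.float64(0.314291391438561))
blade [184 200  18  45 175] (array([0.60228925, 0.39897891]
[... 225 characters left out ...]
range [210 282  13  10  76] [216.27631579 286.60526316] (array([0.46561761, 0.34759262]), 24.11829948425293, 13.819235801696777, np.float64(-1.2460027595976082))
pad [ 140  201   83   91 1829] [0.45845982 0.33805979] [0.65198821 0.51480938]
[((np.int32(222), np.int32(281)), array([0.478, 0.338, 0.01 ])), ((np.int32(186), np.int32(291)), array([0.458, 0.414, 0.01 ])), ((np.int32(141), np.int32(264)), array([0.517, 0.51 , 0.01 ])), ((np.int32(140), np.int32(201)), array([0.652, 0.515, 0.01 ])), ((np.int32(181), np.int32(201)), array([0.65 , 0.426, 0.01 ]))]
basket rim (array([0.63273041, 0.20412585]), 154.5235595703125, 119.62755584716797, np.float64(-1.2318624394737236)) [241 168  85  73 673]
```

```bash
python3 - <<'E'
from h import *
to([.5357,.374,.16],yaw=1.929)
im,d,K,R,t=load('top0.npz')
for p in((147,212),(237,203),(248,297),(187,277)): print(ray(*p,.01,K,R,t).round(3))
E
R='-0.349 -0.122 0.089 0 0 -0.756'; python3 drive.py '-0.17 -0.06 0.04 0 0 -0.378; -0.349 -0.122 0.089 0 0 -0.756; -0.349 -0.122 0.089 0 0 -0.756; -0.349 -0.122 0.089 0 0 -0.756; -0.349 -0.122 0.089 0 0 -0.756' 0.06
python3 - <<'E'
from h import *
to([.5357,.374,.16],yaw=1.929)
E
```

```text
clock: 0.65
tcp_pos: [0.443, 0.4578, 0.2451]
orientation: [0.56, -3.091, 0.0]
contact_force: [0.4, 1.2, -0.2]
grip_width: 0.0602
gripper_force: 0.0
d [-0.0574 -0.111   0.0311] rv [-0.0001 -0.0002  0.0004]
```

```bash
python3 drive.py '-0.057 -0.111 0.031 0 0 0; -0.057 -0.111 0.031 0 0 0; -0.057 -0.111 0.031 0 0 0; -0.057 -0.111 0.031 0 0 0; -0.057 -0.111 0.031 0 0 0'
python3 - <<'E'
from h import *
im,d,K,R,t=snap('wrist','w1.png')
P=cloud(d,K,R,t); H,S,V=cv2.split(cv2.cvtColor(im,cv2.COLOR_BGR2HSV))
near=(abs(P[...,0]-.55)<.14)&(abs(P[...,1]-.38)<.1)
m=near&(P[...,2]>.0165)&(P[...,2]<.06)
for b,s,c in blobs(m,100): print('hi',s,rect(P[b][:,:2]),P[b][:,2].max())
for b,s,c in blobs(near&(V>140)&(S<60),60): print('bl',s,rect(onplane(b,.023,K,R,t)))
E
```

```text
clock: 1.15
tcp_pos: [0.5339, 0.3743, 0.2142]
orientation: [0.548, -3.093, 0.0]
contact_force: [-0.6, 1.0, 0.6]
grip_width: 0.0599
gripper_force: 0.0
hi [ 296  125   39  242 5352] (array([0.55363354, 0.38134961]), 201.39300537109375, 28.581212997436523, np.float64(0.36239919942294296)) 0.0381363008901485
hi [152 298  18  48 363] (array([0.64131183, 0.28597311]), 48.03736877441406, 11.91018009185791, np.float64(-0.00013102752563209918)) 0.04904957350553183
hi [ 345  368   50   36 1144] (array([0.64417749, 0.4608671 ]), 43.38543701171875, 13.255729675292969, np.float64(-0.7681715058862708)) 0.058219714079386954
bl [313 260   9 107 817] (array([0.60209369, 0.40009216]), 99.01403045654297, 6.5391130447387695, np.float64(0.36042379968437666))
bl [158 300   9  44 215] (array([0.65310095, 0.27827078]), 40.95938491821289, 5.408210754394531, np.float64(0.2910339057703579))
bl [207 324  14  12  60] (array([0.64497192, 0.32152954]), 10.552490234375, 10.458795547485352, np.float64(0.35011057520499045))
bl [413 324  15  12 111] (array([0.58461835, 0.48681003]), 11.533173561096191, 10.552577018737793, np.float64(-1.220682289480489))
bl [374 375  17  13 170] (array([0.6434328 , 0.47688635]), 13.735291481018066, 12.417357444763184, np.float64(-1.0533690608382065))
bl [356 378  16  13 171] (array([0.65191278, 0.46247244]), 13.112527847290039, 12.322274208068848, np.float64(-1.051508576500677))
```

View pics/w1.png

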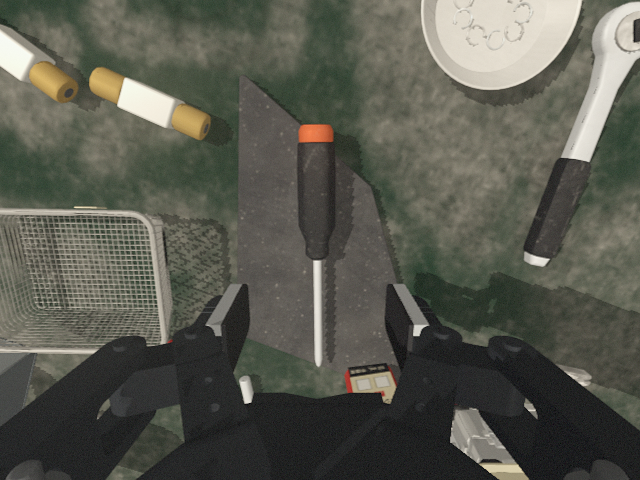

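Run:
```python
from h import *
to([.5358,.3746,.033],yaw=.361+np.pi/2)
```

```text
d [-0.0023 -0.0021  0.1276] rv [ 0.0009 -0.0006 -0.008 ]
```

```bash
python3 drive.py '-0.002 -0.001 0.045 0 0 -0.004; -0.002 -0.001 0.09 0 0 -0.004; -0.002 -0.001 0.11 0 0 -0.004; -0.002 -0.001 0.128 0 0 -0.004; -0.002 -0.001 0.128 0 0 -0.004' 0.05; python3 drive.py '0 0 0 0 0 0; 0 0 0 0 0 0;0 0 0 0 0 0;0 0 0 0 0 0' 0.0 100; python3 drive.py '0 0 -0.04 0 0 0;0 0 -0.08 0 0 0;0 0 -0.12 0 0 0;0 0 -0.14 0 0 0;0 0 -0.14 0 0 0'
```

```text
clock: 1.7
tcp_pos: [0.5339, 0.3754, 0.0847]
orientation: [0.56, -3.088, 0.001]
contact_force: [-0.1, -0.4, -0.1]
grip_width: 0.0499
gripper_force: 0.0
clock: 2.1
tcp_pos: [0.5369, 0.3756, 0.0889]
orientation: [-0.556, 3.089, 0.003]
contact_force: [-0.8, -0.1, 6.7]
grip_width: 0.018
gripper_force: 98.7
clock: 2.6
tcp_pos: [0.5376, 0.3758, 0.2314]
orientation: [-0.555, 3.085, 0.006]
contact_force: [0.0, 0.6, -1.1]
grip_width: 0.0181
gripper_force: 97.9
```

Run:
```python
from h import *
im,d,K,R,t=load('top0.npz'); P=cloud(d,K,R,t)
box=np.zeros(d.shape,bool);box[150:290,395:485]=1
m=(box&(P[...,2]>.064)&(P[...,2]<.085)).astype(np.uint8)
m=cv2.morphologyEx(m,cv2.MORPH_OPEN,np.ones((15,15)))
L=[];Rr=[];T=[];B=[]
for v in range(178,265):
    u=np.nonzero(m[v])[0]; L.append((u[0]-.5,v)); Rr.append((u[-1]+.5,v))
for u in range(418,468):
    v=np.nonzero(m[:,u])[0]; T.append((u,v[0]-.5)); B.append((u,v[-1]+.5))
for n,E in zip('LRTB',(L,Rr,T,B)):
    X=np.array([ray(*p,.071,K,R,t)[:2] for p in E],np.float32)
    vx,vy,x,y=cv2.fitLine(X,cv2.DIST_HUBER,0,.01,.01).ravel(); print(n,x,y,np.arctan2(vy,vx))
```

```text
L 0.5742472 -0.05077553 -0.13721417
R 0.5986344 -0.17461304 -0.17522028
T 0.69592285 -0.12297338 1.4576048
B 0.48469722 -0.104952574 1.4633169
```

Run:
```python
from h import *
im,d,K,R,t=load('top0.npz')
c=np.array([(145,97),(402,117),(378,540),(112,520)])/4.+[380,140]-.375
X=np.array([ray(*p,.071,K,R,t)[:2] for p in c]); print(X.round(4),X.mean(0))
for i in range(4):
    e=X[(i+1)%4]-X[i]; print(np.linalg.norm(e),np.arctan2(e[1],e[0]))
g=cv2.cvtColor(im,cv2.COLOR_BGR2GRAY)
print(g[200,400:485]);print(g[250,400:485])
```

```text
[[ 0.7022 -0.065 ]
 [ 0.6887 -0.1922]
 [ 0.4781 -0.1694]
 [ 0.4904 -0.0405]] [ 0.58984738 -0.11677699]
0.12789266849941375 -1.6766304929429134
0.21180332622416528 3.033569891674482
0.1293941141499888 1.47542340917389
0.21316541014630455 -0.1150192606672111
[ 49  50  52  51  52  49  50  47  70  81  76  75 110 153 173 165 166 165
 165 164 162 165 147 146 159 160 160 160 161 164 163 163 163 165 164 162
 162 169 162 165 164 163 164 164 162 163 162 164 164 164 165 162 163 166
 164 167 167 165 167 163 167 164 167 165 166 166 165 165 158 155 164 167
 165 165 165 166 168 173 129  55  29  35  33  31  65]
[ 80  76  81  80  79  81  78  75  93 143 167 165 162 162 165 161 164 163
 155 155 164 166 165 166 168 165 166 161 164 168 168 166 169 167 170 170
 169 173 168 168 168 166 171 169 169 169 169 171 166 171 167 171 171 171
 173 168 170 170 166 170 174 168 172 170 179 182 171 170 171 168 168 168
 169 172 170 135 113 105  45  23  41  95 128 124 130]
```

```bash
cat >> h.py <<'E'
C=np.array([.5898,-.1168]); YAW=-.108
def bp(x,y,z): c,s=np.cos(YAW),np.sin(YAW); return np.array([C[0]+c*x-s*y,C[1]+s*x+c*y,z])
def inbox(p): c,s=np.cos(YAW),np.sin(YAW); e=np.array(p[:2])-C; return np.array([c*e[0]+s*e[1],-s*e[0]+c*e[1],p[2]])
E
python3 - <<'E'
from h import *
to(bp(0,.225,.2),yaw=YAW,tip=0)
E
```

```text
d [ 0.0223 -0.2787  0.0306] rv [-0.002   0.0083 -1.107 ]
```

```bash
python3 drive.py '0.005 -0.05 0 0 0 0.15;0.01 -0.1 0 0 0 0.3;0.015 -0.15 0 0 0 0.45;0.02 -0.2 0 0 0 0.6;0.022 -0.22 0 0 0 0.75'; python3 drive.py '0 0 0 0 0 0.15;0 0 0 0 0 0.3;0 0 0 0 0 0.45;0 0 0 0 0 0.6;0 0 0 0 0 0.75';  python3 drive.py '0 0 0 0 0 0.15;0 0 0 0 0 0.3;0 0 0 0 0 0.45;0 0 0 0 0 0.53;0 0 0 0 0 0.53'
python3 - <<'E'
from h import *
to(bp(0,.225,.14),yaw=YAW,tip=0)
E
```

```text
clock: 3.1
tcp_pos: [0.5927, 0.1536, 0.2258]
orientation: [0.635, 3.077, -0.006]
contact_force: [-0.2, -1.3, -0.7]
grip_width: 0.018
gripper_force: 98.1
clock: 3.6
tcp_pos: [0.5913, 0.1605, 0.2255]
orientation: [-1.708, -2.635, 0.003]
contact_force: [-1.4, 0.0, -0.9]
grip_width: 0.0179
gripper_force: 98.1
clock: 4.1
tcp_pos: [0.5914, 0.1607, 0.2256]
orientation: [-2.333, -2.104, 0.003]
contact_force: [-0.5, -0.2, -1.3]
grip_width: 0.0179
gripper_force: 98.1
d [-0.0511  0.0283  0.0856] rv [-0.0014  0.0014  0.0046]
```

```bash
python3 drive.py '-0.03 0.02 0.04 0 0 0;-0.051 0.028 0.07 0 0 0;-0.051 0.028 0.086 0 0 0.004;-0.051 0.028 0.086 0 0 0.004'
python3 - <<'E'
from h import *
q,_,_=st();print('tcp box',inbox(q).round(4))
im,d,K,R,t=snap('top','t1.png'); P=cloud(d,K,R,t)
V=im.max(2).astype(int);S=V-im.min(2)
m=(V>150)&(S<40); 
for b,s,c in blobs(m,30):
    pts=onplane(b,.074,K,R,t)
    if abs(c[0]-380)<60 and 180<c[1]<260: 
        e=np.array([inbox([*p,0])[:2] for p in pts]); print(s,rect(e),e.min(0),e.max(0),np.median(P[b],0))
im2=snap('side','s1.png')[0]
o=np.hstack([cv2.resize(im[150:300,300:480],(480,400)),cv2.resize(im2[200:340,280:400],(320,373))[:,:,:][:373,:][:400] if 0 else cv2.resize(im2[200:340,280:392],(320,400))])
cv2.imwrite('pics/c2.png',o)
E
```

```text
clock: 4.5
tcp_pos: [0.6127, 0.1062, 0.1376]
orientation: [-2.335, -2.098, 0.008]
contact_force: [0.5, -0.2, -0.2]
grip_width: 0.0177
gripper_force: 98.1
tcp box [-0.0013  0.2241  0.1376]
[ 323  152   70  165 5569] (array([-0.04247391,  0.16827982]), 325.2314758300781, 133.72792053222656, np.float64(0.06161602266234745)) [-0.20253832  0.10378728] [0.11792712 0.24422272] [0.49219757 0.0916125  0.57280117]
```

View pics/c2.png

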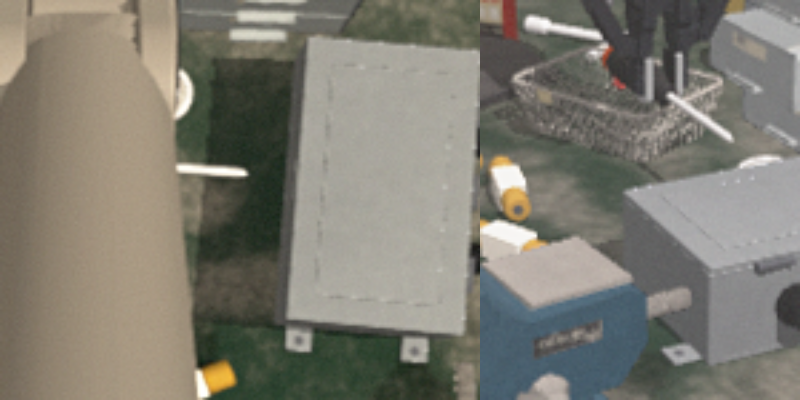

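```bash
cat >> h.py <<'E'
def tri(p1,c1,p2,c2):
    A=[cv2.UMat] and [np.asarray(k)@np.c_[R,t] for k,R,t in (c1,c2)]
    X=cv2.triangulatePoints(A[0],A[1],np.array(p1,float).reshape(2,1),np.array(p2,float).reshape(2,1)).ravel(); return X[:3]/X[3]
E
python3 - <<'E'
from h import *
a=load('t1.npz');b=load('s1.npz')
X=tri((392.3,214.4),a[2:],(368.2,248.6),b[2:]);print(X,inbox(X))
Y=ray(369,213.2,.0735,*a[2:]);print(inbox(Y), inbox(ray(392.3,214.4,.072,*a[2:])))
print(a[1][212:216,370:394:4])
E
```

```text
[ 0.59979241 -0.01374767  0.07616682] [-0.00117384  0.10352899  0.07616682]
[-0.0021461  0.1493187  0.0735   ] [-0.00037486  0.1030902   0.072     ]
[[1.0542262 1.0555196 1.1292179 0.        1.132037  1.1258885]
 [1.0557216 1.0533458 1.0560157 1.0576501 1.054234  1.1315928]
 [1.0582893 1.055572  1.0521877 1.0525712 1.0500047 1.05488  ]
 [1.1299866 1.0560293 1.0564245 1.0521508 1.0527645 1.0559458]]
```

```bash
python3 drive.py '0 0.001 0.0135 0 0 0;-0.01 0.001 0.0135 0 0 0;-0.025 0.001 0.0135 0 0 0;-0.034 0.001 0.0135 0 0 0;-0.034 0.001 0.0135 0 0 0'; python3 drive.py '-0.01 0 0 0 0 0;-0.016 0 0 0 0 0;-0.016 0 0 0 0 0'
python3 - <<'E'
from h import *
q,_,_=st();print('tcp box',inbox(q).round(4))
a=snap('top','t2.png');b=snap('side','s2.png')
print()
o=np.hstack([cv2.resize(a[0][150:300,300:480],(480,400)),cv2.resize(b[0][200:340,280:392],(320,400))])
cv2.imwrite('pics/c3.png',o)
E
```

```text
clock: 5.1
tcp_pos: [0.6121, 0.07, 0.1279]
orientation: [2.34, 2.094, -0.0]
contact_force: [0.2, 0.2, -1.5]
grip_width: 0.0179
gripper_force: 98.6
clock: 5.4
tcp_pos: [0.6103, 0.0558, 0.1274]
orientation: [2.338, 2.097, -0.0]
contact_force: [-0.2, -0.4, -1.6]
grip_width: 0.0182
gripper_force: 98.6
tcp box [0.0017 0.1738 0.1274]
```

```bash
python3 drive.py '-0.01 0 0.001 0 0 0;-0.02 0 0.001 0 0 0;-0.033 0 0.002 0 0 0;-0.033 0 0.002 0 0 0'
python3 - <<'E'
from h import *
q,_,_=st();print('tcp box',inbox(q).round(4))
E
```

```text
clock: 5.9
tcp_pos: [0.6063, 0.0209, 0.1252]
orientation: [2.34, 2.094, -0.002]
contact_force: [0.4, 0.1, -1.1]
grip_width: 0.0178
gripper_force: 98.6
tcp box [0.0016 0.1387 0.1252]
```

View pics/c3.png

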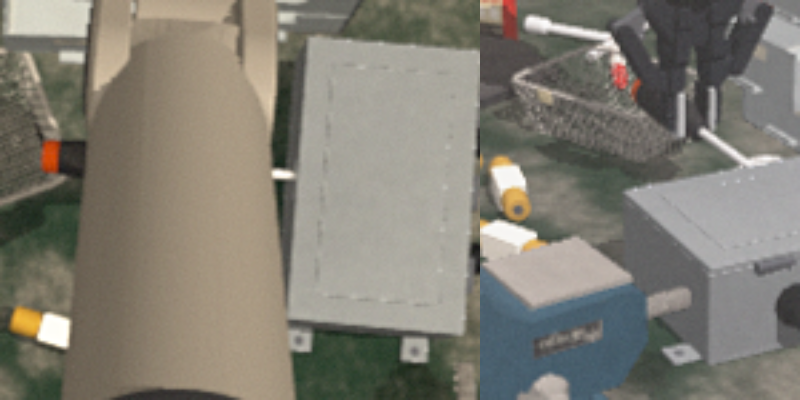

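```bash
python3 drive.py '-0.014 -0.001 0 0 0 0;-0.014 -0.001 0 0 0 0'; python3 drive.py '0.001 0 0.003 0 0 0;0.008 0 0.011 0 -0.125 0;0.008 0 0.011 0 -0.125 0'; python3 drive.py '0.003 0 0.004 0 -0.06 0;0.007 0 0.009 0 -0.125 0;0.007 0 0.009 0 -0.125 0;0.007 0 0.009 0 -0.125 0'
python3 - <<'E'
from h import *
q,_,_=st();print('tcp box',inbox(q).round(4))
a=snap('top','t3.png');P=cloud(*a[1:])
for v in(180,200,240,260): print([P[v,u].round(4).tolist() for u in (422,466)])
E
```

```text
clock: 6.1
tcp_pos: [0.6039, 0.008, 0.1253]
orientation: [2.339, 2.096, -0.002]
contact_force: [0.2, -0.5, -0.9]
grip_width: 0.0182
gripper_force: 98.6
clock: 6.4
tcp_pos: [0.6051, 0.0241, 0.1127]
orientation: [2.264, 2.051, -0.144]
contact_force: [-0.6, 4.3, 2.5]
grip_width: 0.0178
gripper_force: 99.4
clock: 6.8
tcp_pos: [0.6064, 0.0262, 0.1045]
orientation: [2.203, 1.984, -0.272]
contact_force: [-0.1, 3.5, 1.0]
grip_width: 0.0179
gripper_force: 99.4
tcp box [0.0011 0.1439 0.1045]
[[0.6668, -0.0743, 0.0802], [0.6655, -0.1617, 0.0763]]
[[0.6266, -0.0727, 0.08], [0.6249, -0.1592, 0.0782]]
[[0.5472, -0.0693, 0.0809], [0.546, -0.1561, 0.0748]]
[[0.5081, -0.0679, 0.0796], [0.5068, -0.1542, 0.0745]]
```

```bash
python3 drive.py '-0.008 0 0 0 0 0;-0.016 0 0 0 0 0;-0.016 0 0 0 0 0;-0.016 0 0.001 0 -0.02 0'
python3 - <<'E'
from h import *
q,_,_=st();print('tcp box',inbox(q).round(4))
a=snap('top','t3.png');P=cloud(*a[1:])
for v in(180,200,240,260): print([P[v,u].round(4).tolist() for u in (422,466)])
b=snap('side','s3.png')
cv2.imwrite('pics/c4.png',np.hstack([cv2.resize(a[0][150:300,300:480],(400,333)),cv2.resize(b[0][200:340,280:450],(400,333))]))
E
```

```text
clock: 7.25
tcp_pos: [0.6046, 0.0077, 0.1083]
orientation: [2.195, 1.966, -0.295]
contact_force: [0.6, 4.4, 2.5]
grip_width: 0.018
gripper_force: 99.2
tcp box [0.0013 0.1253 0.1083]
[[0.664, -0.0721, 0.0927], [0.6646, -0.1607, 0.0802]]
[[0.6238, -0.0701, 0.0951], [0.6259, -0.1605, 0.0733]]
[[0.5457, -0.0671, 0.0937], [0.5459, -0.1558, 0.0761]]
[[0.5072, -0.0659, 0.0915], [0.5068, -0.1542, 0.0743]]
```

View pics/c4.png

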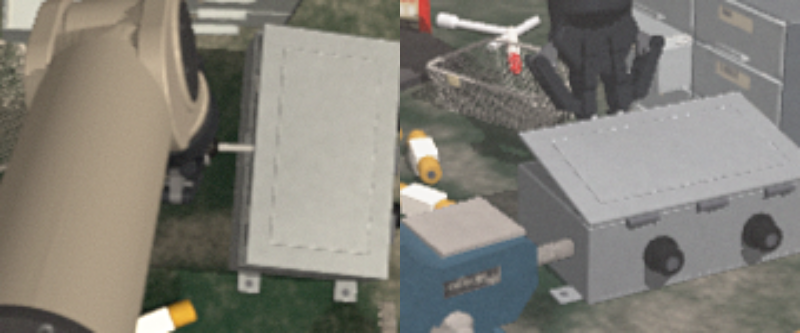

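```bash
cat > lv.py <<'E'
from h import *
q,R0,o=st(); tip=q+R0.apply([-.1206,0,.066]); print('tip',inbox(tip).round(4))
for y,z in((.0096,.107),(-.003,.125),(-.019,.1375),(-.035,.147),(-.0505,.152),(-.066,.153),(-.08,.150)):
    print((y,z),R0.inv().apply(bp(0,y,z)-tip).round(4))
E
python3 lv.py
```

```text
tip [ 0.0012 -0.0076  0.0763]
(0.0096, 0.107) [ 0.0083 -0.0012 -0.0341]
(-0.003, 0.125) [-0.0086 -0.0012 -0.0481]
(-0.019, 0.1375) [-0.0274 -0.0012 -0.0559]
(-0.035, 0.147) [-0.0453 -0.0012 -0.0608]
(-0.0505, 0.152) [-0.0616 -0.0013 -0.0614]
(-0.066, 0.153) [-0.0768 -0.0013 -0.0583]
(-0.08, 0.15) [-0.0895 -0.0013 -0.0516]
```

```bash
python3 drive.py '0.003 0 -0.02 0 0 0;0 0 -0.04 0 0 0;-0.014 0 -0.052 0 0 0;-0.028 0 -0.058 0 0 0;-0.045 0 -0.061 0 0 0'; python3 drive.py '-0.016 0 -0.001 0 0 0;-0.032 0 0.003 0 0 0;-0.045 0 0.009 0 0 0;-0.045 0 0.009 0 0 0'; python3 lv.py
python3 - <<'E'
from h import *
a=snap('top','t4.png')
b=snap('side','s4.png')
cv2.imwrite('pics/c5.png',np.hstack([cv2.resize(a[0][150:300,300:480],(400,333)),cv2.resize(b[0][160:340,280:480],(400,360))[:333]]))
E
```

```text
clock: 7.85
tcp_pos: [0.6011, -0.0193, 0.1788]
orientation: [2.191, 1.969, -0.297]
contact_force: [0.7, 1.9, -2.7]
grip_width: 0.018
gripper_force: 98.9
clock: 8.25
tcp_pos: [0.5949, -0.0676, 0.1812]
orientation: [2.196, 1.964, -0.302]
contact_force: [-0.8, 0.1, -0.8]
grip_width: 0.0179
gripper_force: 98.8
tip [-0.0008 -0.0845  0.15  ]
(0.0096, 0.107) [0.1022 0.0005 0.0161]
(-0.003, 0.125) [0.0852 0.0005 0.0022]
(-0.019, 0.1375) [ 0.0664  0.0005 -0.0056]
(-0.035, 0.147) [ 0.0485  0.0006 -0.0104]
(-0.0505, 0.152) [ 0.0322  0.0006 -0.0111]
(-0.066, 0.153) [ 0.017   0.0007 -0.0079]
(-0.08, 0.15) [ 0.0043  0.0008 -0.0012]
```

View pics/c5.png

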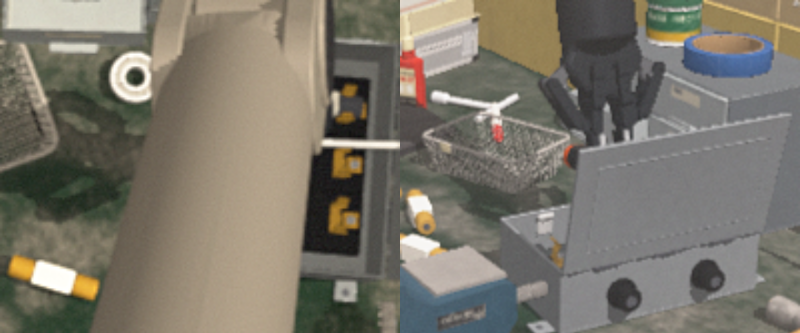

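```bash
python3 drive.py '0.04 0 -0.01 0 0 0;0.08 0 -0.03 0 0.06 0;0.11 0 -0.06 0 0.15 0;0.13 0 -0.08 0 0.28 0;0.13 0 -0.08 0 0.28 0'
python3 - <<'E'
from h import *
q,R0,_=st();print(R0.as_matrix().round(3)); y=np.array([np.cos(1.932),np.sin(1.932),0]);z=np.array([0,0,-1.])
to([.5369,.3756,.2],rot=Ro.from_matrix(np.stack([np.cross(y,z),y,z],1)),tip=0)
E
```

```text
clock: 8.85
tcp_pos: [0.6133, 0.0845, 0.2261]
orientation: [-2.329, -2.097, -0.022]
contact_force: [0.8, -1.1, -1.0]
grip_width: 0.018
gripper_force: 98.8
[[ 0.104  0.995  0.005]
 [ 0.994 -0.105  0.015]
 [ 0.015  0.004 -1.   ]]
d [ 0.2811 -0.1065  0.0301] rv [ 0.0178 -0.0059 -2.0366]
```

```bash
python3 drive.py '0.04 -0.02 0 0 0 -0.15;0.08 -0.04 0 0 0 -0.3;0.12 -0.06 0 0 0 -0.45;0.16 -0.08 0 0 0 -0.6;0.2 -0.08 0 0 0 -0.75'; python3 drive.py '0 0 0 0 0 -0.15;0 0 0 0 0 -0.3;0 0 0 0 0 -0.45;0 0 0 0 0 -0.6;0 0 0 0 0 -0.75'; python3 drive.py '0 0 0 0 0 -0.15;0 0 0 0 0 -0.3;0 0 0 0 0 -0.45;0 0 0 0 0 -0.53;0 0 0 0 0 -0.53'
python3 - <<'E'
from h import *
to([.5369,.3756,.12],yaw=1.932,tip=0)
to([.5369,.3756,.090],yaw=1.932,tip=0)
E
```

```text
clock: 9.35
tcp_pos: [0.5507, 0.291, 0.2244]
orientation: [-1.392, -2.811, -0.007]
contact_force: [-0.8, -0.5, -1.4]
grip_width: 0.0178
gripper_force: 98.7
clock: 9.85
tcp_pos: [0.5534, 0.2886, 0.2243]
orientation: [-0.269, -3.129, -0.01]
contact_force: [-0.4, -0.1, -1.5]
grip_width: 0.0179
gripper_force: 98.7
clock: 10.35
tcp_pos: [0.5536, 0.2885, 0.2244]
orientation: [-0.551, 3.092, 0.011]
contact_force: [0.5, -1.3, -1.6]
grip_width: 0.0182
gripper_force: 98.7
d [-0.0142  0.0868  0.1051] rv [ 0.0067  0.0021 -0.0087]
d [-0.0141  0.0866  0.1351] rv [ 0.0067  0.0021 -0.0087]
```

```bash
python3 drive.py '-0.014 0.045 0.02 0 0 0;-0.014 0.087 0.06 0.006 0 -0.009;-0.014 0.087 0.105 0.006 0.002 -0.009;-0.014 0.087 0.12 0.006 0.002 -0.009;-0.014 0.087 0.13 0.006 0.002 -0.009'; python3 drive.py '0 0 0.003 0 0 0;0 0 0.004 0 0 0;0 0 0.004 0 0 0'; python3 drive.py '0 0 0 0 0 0;0 0 0 0 0 0;0 0 0 0 0 0' 0.05 40; python3 drive.py '0 0 -0.04 0 0 0;0 0 -0.09 0 0 0;0 0 -0.13 0 0 0;0 0 -0.15 0 0 0;0 0 -0.15 0 0 0'
python3 - <<'E'
from h import *
im,d,K,R,t=snap('wrist','w2.png')
P=cloud(d,K,R,t)
near=(abs(P[...,0]-.55)<.14)&(abs(P[...,1]-.38)<.1)
for b,s,c in blobs(near&(P[...,2]>.0165)&(P[...,2]<.06),1000): print('hi',s,rect(P[b][:,:2]),P[b][:,2].max())
E
```

```text
clock: 10.85
tcp_pos: [0.5364, 0.3757, 0.0942]
orientation: [0.562, -3.09, 0.001]
contact_force: [0.5, -0.6, -1.2]
grip_width: 0.0181
gripper_force: 98.7
clock: 11.15
tcp_pos: [0.5385, 0.3771, 0.0946]
orientation: [-0.561, 3.086, 0.007]
contact_force: [-0.4, 0.1, -1.4]
grip_width: 0.018
gripper_force: 98.7
clock: 11.45
tcp_pos: [0.5374, 0.3775, 0.0936]
orientation: [-0.563, 3.088, 0.006]
contact_force: [0.1, -0.2, 0.1]
grip_width: 0.0498
gripper_force: 0.0
clock: 11.95
tcp_pos: [0.5384, 0.3779, 0.2474]
orientation: [-0.562, 3.082, 0.011]
contact_force: [0.8, 0.2, -0.3]
grip_width: 0.0501
gripper_force: 0.0
hi [ 297  119   35  221 4377] (array([0.55566083, 0.38428259]), 202.9717254638672, 28.735187530517578, np.float64(0.36786167571383177)) 0.037936430703707724
hi [ 338  339   48   44 1251] (array([0.64432391, 0.46051755]), 41.52562713623047, 13.31039810180664, np.float64(-0.7644416156215601)) 0.05988332151192345
```

```bash
python3 drive.py '0 -0.05 -0.02 0 0 0.15;0 -0.1 -0.04 0 0 0.3;0 -0.15 -0.06 0 0 0.45;0.01 -0.2 -0.08 0 0 0.6;0.02 -0.24 -0.09 0 0 0.75' 0.085; python3 drive.py '0 -0.04 0 0 0 0.15;0 -0.08 0 0 0 0.3;0 -0.12 0 0 0 0.45;0 -0.15 0 0 0 0.6;0 -0.15 0 0 0 0.75'
python3 - <<'E'
from h import *
y=np.array([np.cos(YAW),np.sin(YAW),0]);z=np.array([0,0,-1.])
to(bp(0,0,.34),rot=Ro.from_matrix(np.stack([np.cross(y,z),y,z],1)),tip=0)
E
```

```text
clock: 12.5
tcp_pos: [0.6019, 0.1512, 0.3293]
orientation: [-0.616, -3.08, -0.005]
contact_force: [0.5, 0.9, -0.4]
grip_width: 0.085
gripper_force: 0.0
clock: 13.0
tcp_pos: [0.5426, 0.0087, 0.3279]
orientation: [-1.71, -2.632, -0.0]
contact_force: [-0.2, -0.0, 0.5]
grip_width: 0.0849
gripper_force: 0.0
d [-0.1338 -0.0079 -0.0124] rv [-0.0017 -0.0018  0.5264]
```

```bash
python3 drive.py '-0.04 0 -0.012 0 0 0.14;-0.08 0 -0.012 0 0 0.28;-0.12 0 -0.012 0 0 0.42;-0.134 -0.008 -0.012 0 0 0.526;-0.134 -0.008 -0.012 0 0 0.526'
python3 - <<'E'
from h import *
q,R0,_=st(); print(inbox(q))
im,d,K,R,t=snap('wrist','w3.png')
E
```

```text
clock: 13.5
tcp_pos: [0.5927, -0.1143, 0.3392]
orientation: [-2.328, -2.106, 0.001]
contact_force: [-0.7, 1.3, -0.0]
grip_width: 0.0849
gripper_force: 0.0
[0.00263972 0.0028423  0.33922232]
```

View pics/w3.png

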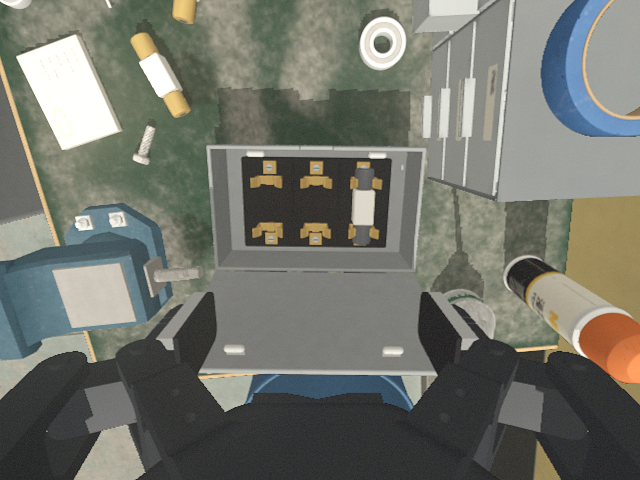

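Run:
```python
from h import *
im,d,K,R,t=load('w3.npz'); P=cloud(d,K,R,t)
H,S,V=cv2.split(cv2.cvtColor(im,cv2.COLOR_BGR2HSV))
roi=np.zeros(V.shape,bool);roi[155:250,240:392]=1
for b,s,c in blobs(roi&(V>170)&(S<60),150): 
    X=onplane(b,.0455,K,R,t); cc,w,h,a=rect(X); print('white',s,inbox([*cc,0]).round(4),w,h,a-np.pi/2, np.median(P[b][:,2]))
br=roi&(H>10)&(H<28)&(S>110)&(V>70)
for b,s,c in blobs(br,40):
    X=onplane(b,.045,K,R,t); e=np.array([inbox([*x,0])[:2] for x in X]); print('clip',s,e.mean(0).round(4),((e.min(0)+e.max(0))/2).round(4),P[b][:,2].max().round(3))
dk=roi&(V<60)
b=max(blobs(dk),key=lambda b:b[1][4])[0]
hp=cv2.convexHull(np.argwhere(b)[:,::-1].astype(np.int32)); print('base rect',rect(onplane(b,.020,K,R,t)),inbox([*rect(onplane(b,.020,K,R,t))[0],0]))
for u,v in((208.5,146),(425.5,147),(416,270),(215,270.5)): print('rim',inbox(ray(u,v,.066,K,R,t)).round(4))
print(np.median(P[185:225,335:345].reshape(-1,3),0), P[150,300],P[262,300])
```

```text
white [353 189  22  36 711] [0.0514 0.0047 0.    ] 37.99359893798828 22.415891647338867 -0.10042713891661581 0.04428569487198408
clip [263 160  14  14 129] [-0.0477  0.0459] [-0.0478  0.0462] 0.025
clip [310 161  13  14 121] [0.0008 0.0458] [0.0007 0.0455] 0.023
clip [357 161  13   7  58] [0.0493 0.0497] [0.0495 0.0495] 0.023
clip [250 175  32  13 332] [-0.0519  0.0316] [-0.0524  0.0312] 0.408
clip [300 176  32  13 334] [0.0004 0.0312] [0.0003 0.0305] 0.408
clip [350 177   8  12  82] [0.04   0.0302] [0.0403 0.0303] 0.408
clip [372 177  10  13 103] [0.0647 0.0298] [0.0646 0.03  ] 0.052
clip [252 222  31  23 452] [-0.0507 -0.0227] [-0.0525 -0.0254] 0.408
clip [300 222  31  23 454] [ 0.0002 -0.0233] [ 0.0001 -0.0251] 0.408
clip [348 223   8  16  91] [ 0.0396 -0.0228] [ 0.04   -0.0219] 0.051
clip [370 226   9  13  93] [ 0.0646 -0.0241] [ 0.0648 -0.0234] 0.408
base rect (array([ 0.59074561, -0.11310529]), 165.174560546875, 102.08084869384766, np.float64(-0.11360232946145565)) [0.00054184 0.00377511 0.        ]
rim [-0.1031  0.0667  0.066 ]
rim [0.1063 0.0673 0.066 ]
rim [ 0.1079 -0.0593  0.066 ]
rim [-0.1062 -0.0615  0.066 ]
[ 0.61758689 -0.11733764  0.01924151] [ 0.57878603 -0.05312691  0.00473481] [ 0.56706575 -0.17310175  0.04603158]
```

```bash
sed -i 's/^C=.*/C=np.array([.5901,-.1138]); YAW=-.11/' h.py
python3 - <<'E'
from h import *
to(bp(.0517,.001,.097),yaw=YAW,tip=0)
E
```

```text
d [-0.0028  0.0495  0.2422] rv [-0.0019 -0.0029  0.0158]
```

```bash
python3 drive.py '-0.003 0.0495 0.03 0 0 0.012;-0.003 0.0495 0.08 0 -0.002 0.012;-0.003 0.0495 0.13 0 -0.002 0.012;-0.003 0.0495 0.17 0 -0.002 0.012;-0.003 0.0495 0.17 0 -0.002 0.012' 0.042; python3 drive.py '0 0 0.03 0 0 0;0 0 0.05 0 0 0;0 0 0.065 0 0 0;0 0 0.071 0 0 0;0 0 0.071 0 0 0'
python3 - <<'E'
from h import *
to(bp(.0517,.001,.097),yaw=YAW,tip=0)
E
```

```text
clock: 14.05
tcp_pos: [0.6387, -0.1142, 0.1637]
orientation: [-2.322, -2.099, 0.01]
contact_force: [-1.2, 0.7, 0.5]
grip_width: 0.0417
gripper_force: 0.0
clock: 14.55
tcp_pos: [0.6433, -0.1173, 0.1003]
orientation: [-2.334, -2.102, -0.004]
contact_force: [0.1, 0.2, -0.2]
grip_width: 0.0417
gripper_force: 0.0
d [-0.0013 -0.0016  0.0033] rv [ 0.0011 -0.0022  0.0052]
```

Grip and pull.

```bash
python3 drive.py '-0.001 -0.0015 0.003 0 0 0.005;-0.001 -0.0015 0.003 0 0 0.005'; python3 drive.py '0 0 0 0 0 0;0 0 0 0 0 0;0 0 0 0 0 0' 0.0 80; python3 drive.py '0 0 -0.01 0 0 0;0 0 -0.02 0 0 0;0 0 -0.03 0 0 0;0 0 -0.06 0 0 0;0 0 -0.1 0 0 0'
```

```text
clock: 14.75
tcp_pos: [0.6416, -0.119, 0.0977]
orientation: [2.341, 2.094, 0.004]
contact_force: [-0.1, 0.5, -0.5]
grip_width: 0.0419
gripper_force: 0.0
clock: 15.05
tcp_pos: [0.6421, -0.1189, 0.0977]
orientation: [2.341, 2.094, 0.005]
contact_force: [-0.1, 0.1, 4.5]
grip_width: 0.0204
gripper_force: 78.5
clock: 15.55
tcp_pos: [0.6395, -0.1186, 0.1968]
orientation: [-2.338, -2.092, 0.002]
contact_force: [0.6, 0.4, -0.6]
grip_width: 0.0202
gripper_force: 80.4
```

```bash
cat > look.py <<'E'
from h import *
import sys
im,d,K,R,t=snap('top',sys.argv[1]); P=cloud(d,K,R,t)
H,S,V=cv2.split(cv2.cvtColor(im,cv2.COLOR_BGR2HSV))
m=(P[...,0]>.53)&(P[...,0]<.73)&(P[...,1]>.09)&(P[...,1]<.31)&(P[...,2]>.035)&(P[...,2]<.056)
c,w,h,a=rect(P[m][:,:2]); print('basket',c.round(4),w,h,a,m.sum())
fz=(H>10)&(H<28)&(S>150)&(V>90); white=(V>150)&(S<90)
reg=(P[...,2]<.05)&(P[...,0]>.38)&(P[...,0]<.56)&(P[...,1]>-.04)&(P[...,1]<.32)
for m,s,c in blobs(cv2.morphologyEx(((fz|white)&reg).astype(np.uint8),cv2.MORPH_CLOSE,np.ones((3,3))),100):
    cc,w,h,a=rect(onplane(m,.012,K,R,t))
    if 60<w<95 and h<30:print('fuse',c.round(1),cc.round(4),w,h,a)
E
python3 look.py t5.png
```

```text
basket [0.6346 0.1969] 169.65145874023438 119.8904037475586 -1.2407972117728847 676
fuse [323.7 274.5] [0.4877 0.1251] 84.8059310913086 23.648517608642578 1.2303535256895985
fuse [275.3 275.5] [0.4871 0.2257] 85.75543975830078 22.89960479736328 1.5509591056251688
fuse [367.6 296.3] [0.4405 0.0356] 85.91705322265625 23.178295135498047 -1.211366984751069
```

```bash
python3 - <<'E'
from h import *
to([.633,.203,.18],yaw=.335,tip=0)
E
python3 drive.py '0.01 0 -0.04 0 0 -0.1;0.06 0 -0.04 0 0 -0.2;0.11 0 -0.04 0 0 -0.3;0.16 0 -0.04 0 0 -0.4;0.21 0 -0.03 0 0 -0.445'
python3 - <<'E'
from h import *
to([.633,.203,.18],yaw=.335,tip=0)
E
```

```text
d [ 0.3198 -0.0465  0.0253] rv [ 8.10e-03 -2.00e-04 -4.47e-01]
clock: 16.1
tcp_pos: [0.6648, 0.0905, 0.2298]
orientation: [1.817, 2.561, 0.007]
contact_force: [0.6, -0.4, -0.8]
grip_width: 0.0204
gripper_force: 80.4
d [0.1167 0.0069 0.05  ] rv [ 0.0044 -0.0011  0.0018]
```

```bash
python3 drive.py '0.05 0.003 0 0 0 0;0.1 0.007 0 0 0 0;0.117 0.007 0.03 0 0 0;0.117 0.007 0.07 0 0 0;0.117 0.007 0.11 0 0 0'; python3 drive.py '0 0 0.02 0 0 0;0 0 0.026 0 0 0;0 0 0.026 0 0 0'; python3 drive.py '0 0 0 0 0 0;0 0 0 0 0 0' 0.036; python3 drive.py '0 0 -0.04 0 0 0;0 0 -0.09 0 0 0;0 0 -0.12 0 0 0;0 0 -0.12 0 0 0'
python3 - <<'E'
from h import *
a=snap('wrist','w4.png')
im,d,K,R,t=a;P=cloud(d,K,R,t)
V=im.max(2).astype(int);S=V-im.min(2)
for b,s,c in blobs((V>170)&(S<60),150): print(s,rect(onplane(b,.022,K,R,t)),np.median(P[b],0))
to([.487,.2257,.2],yaw=0,tip=0)
E
```

```text
clock: 16.6
tcp_pos: [0.6324, 0.2032, 0.1177]
orientation: [1.818, 2.562, 0.005]
contact_force: [1.2, 0.5, -0.6]
grip_width: 0.0204
gripper_force: 80.4
clock: 16.9
tcp_pos: [0.6326, 0.2015, 0.0916]
orientation: [-1.821, -2.559, -0.001]
contact_force: [0.4, -0.3, -1.7]
grip_width: 0.02
gripper_force: 80.4
clock: 17.1
tcp_pos: [0.634, 0.2021, 0.0936]
orientation: [1.821, 2.558, 0.007]
contact_force: [1.1, 0.6, 0.5]
grip_width: 0.0357
gripper_force: 0.0
clock: 17.5
tcp_pos: [0.6359, 0.2021, 0.2187]
orientation: [1.819, 2.554, 0.019]
contact_force: [0.2, 0.5, -0.4]
grip_width: 0.0361
gripper_force: 0.0
[ 439    0  175  122 4573] (array([0.72711993, 0.37452884]), 128.00033569335938, 48.35877227783203, np.float64(0.8262531184691086)) [0.7290255  0.37401363 0.01186204]
[   0   70   24  172 1914] (array([0.39833698, 0.17847844]), 125.78323364257812, 15.867927551269531, np.float64(-1.323208465389278)) [0.38870728 0.15889592 0.00453369]
[ 115  108   51   59 2030] (array([0.49116995, 0.22749422]), 39.155921936035156, 28.45134735107422, np.float64(1.5052563318422099)) [0.49028254 0.227155   0.02
[... 852 characters left out ...]
2  81   6 405] (array([0.66582715, 0.12398547]), 69.45000457763672, 4.852561950683594, np.float64(0.3246661682286418)) [0.66057136 0.13706338 0.04695403]
[  0 360  19  21 188] (array([ 0.41922443, -0.00742213]), 25.672813415527344, 7.784167289733887, np.float64(1.0736868161371254)) [ 0.40990016 -0.02062747  0.00828627]
[333 361  26  35 371] (array([0.70857159, 0.07903918]), 38.74558639526367, 10.269991874694824, np.float64(1.5375875069499356)) [0.69331323 0.11017347 0.06371656]
[276 365  49  34 952] (array([0.67192987, 0.06571368]), 45.17011260986328, 32.98188781738281, np.float64(0.1392613206426374)) [0.67323233 0.05776052 0.01248228]
d [ 0.0707 -0.1317  0.0148] rv [ 0.0084 -0.0034  0.3337]
```

View pics/w4.png

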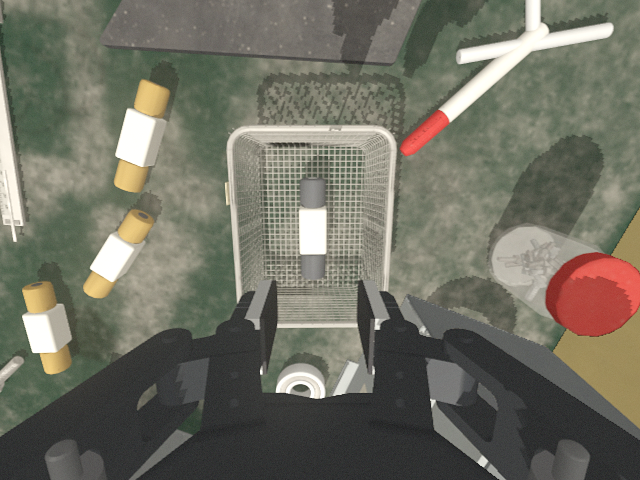

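```bash
python3 drive.py '0.035 -0.04 0 0 0 0.12;0.06 -0.09 0.01 0 0 0.24;0.07 -0.132 0.015 0.008 -0.003 0.353;0.07 -0.132 0.015 0.008 -0.003 0.353' 0.05
cat > fz.py <<'E'
from h import *
import sys
a=snap('wrist',sys.argv[1]); im,d,K,R,t=a
H,S,V=cv2.split(cv2.cvtColor(im,cv2.COLOR_BGR2HSV)); P=cloud(d,K,R,t)
q,R0,_=st(); print('tcp',q.round(4))
m=((H>10)&(H<28)&(S>120)&(V>70)|((V>150)&(S<70)))&(P[...,2]<.04)&(P[...,2]>.006)&(np.hypot(P[...,0]-q[0],P[...,1]-q[1])<.12)
for b,s,c in blobs(cv2.morphologyEx(m.astype(np.uint8),cv2.MORPH_CLOSE,np.ones((5,5))),500):
    cc,w,h,an=rect(onplane(b,.014,K,R,t)); x=P[b][:,:2]; c2,w2,h2,an2=rect(x[P[b][:,2]>.006])
    wb=b&(V>150)&(S<70); cw=rect(onplane(wb,.022,K,R,t)) if wb.sum()>50 else None
    print('fuse',s,cc.round(4),round(w),round(h),round(an,3),'|',c2.round(4),round(w2),round(h2),round(an2,3),'| white',cw)
    if 75<w<100:
        n=Ro.from_euler('z',0)
        to([*cc,.1],yaw=an-np.pi/2,tip=0)
E
python3 fz.py w5.png
```

```text
clock: 17.95
tcp_pos: [0.477, 0.2238, 0.1936]
orientation: [-2.236, -2.196, 0.025]
contact_force: [0.6, 0.6, 0.8]
grip_width: 0.05
gripper_force: 0.0
tcp [0.4805 0.2243 0.1949]
fuse [ 319  174   33  111 2707] [0.4868 0.2265] 85 22 1.504 | [0.4873 0.2389] 108 22 1.521 | white (array([0.48652606, 0.22830289]), 39.73825454711914, 21.349103927612305, np.float64(1.503962168710486))
d [0.0027 0.0074 0.0948] rv [-0.0117  0.0047  0.0506]
fuse [ 315  298   47   77 1910] [0.4891 0.1343] 74 25 1.255 | [0.4921 0.1978] 190 35 1.523 | white (array([0.48667145, 0.13286171]), 46.76020812988281, 24.11387825012207, np.float64(1.254564456317563))
```

```bash
python3 drive.py '0.003 0.007 0.04 -0.01 0.005 0.05;0.003 0.007 0.08 -0.01 0.005 0.05;0.003 0.007 0.1 -0.01 0.005 0.05;0.003 0.007 0.114 -0.01 0.005 0.05;0.003 0.007 0.115 -0.01 0.005 0.05'; python3 drive.py '0 0 0.002 0 0 0;0 0 0.002 0 0 0'; python3 drive.py '0 0 0 0 0 0;0 0 0 0 0 0;0 0 0 0 0 0' 0.0 90; python3 -c "
from h import *
q,R0,_=st();print(q.round(4),R0.as_matrix().round(3))"; python3 drive.py '0 0 -0.04 0 0 0;0 0 -0.08 0 0 0;0 0 -0.1 0 0 0;0 0 -0.1 0 0 0'
```

```text
clock: 18.5
tcp_pos: [0.4916, 0.2266, 0.0799]
orientation: [2.296, 2.142, 0.003]
contact_force: [0.5, 0.7, 1.5]
grip_width: 0.0494
gripper_force: 0.0
clock: 18.7
tcp_pos: [0.4923, 0.2274, 0.0803]
orientation: [2.296, 2.142, 0.01]
contact_force: [0.3, 0.2, 1.1]
grip_width: 0.0499
gripper_force: 0.0
clock: 19.0
tcp_pos: [0.4918, 0.2275, 0.0806]
orientation: [2.296, 2.143, 0.009]
contact_force: [-1.1, 0.7, 7.9]
grip_width: 0.0198
gripper_force: 88.4
[0.4918 0.2275 0.0806] [[ 0.069  0.998  0.005]
 [ 0.998 -0.069  0.003]
 [ 0.003  0.005 -1.   ]]
clock: 19.4
tcp_pos: [0.4926, 0.2277, 0.1827]
orientation: [2.295, 2.142, 0.017]
contact_force: [0.8, -0.0, -0.3]
grip_width: 0.0198
gripper_force: 88.5
```

Run:
```python
from h import *
to(bp(.052,.0028,.19),yaw=YAW,tip=0)
```

```text
d [-0.3333  0.1729 -0.0079] rv [ 0.0086 -0.0067  0.041 ]
```

```bash
python3 drive.py '-0.045 0.02 -0.02 0 0 0;-0.09 0.04 -0.02 0 0 0.01;-0.135 0.06 -0.02 0 0 0.02;-0.18 0.09 -0.02 0 0 0.03;-0.225 0.11 -0.015 0.008 -0.007 0.04'
python3 - <<'E'
from h import *
to(bp(.052,.0028,.19),yaw=YAW,tip=0)
E
```

```text
clock: 19.9
tcp_pos: [0.5842, -0.002, 0.1944]
orientation: [2.339, 2.098, -0.009]
contact_force: [-0.1, 1.0, 0.2]
grip_width: 0.0196
gripper_force: 88.5
d [-0.1077  0.07    0.0046] rv [-0.0036  0.0042  0.0014]
```

```bash
python3 drive.py '-0.04 0.03 0 0 0 0;-0.08 0.06 0.002 0 0 0;-0.108 0.07 0.005 0 0 0;-0.108 0.07 0.005 0 0 0'; python3 drive.py '0 0 0 0 0 0;0 0 0 0 0 0' ;python3 - <<'E'
from h import *
to(bp(.052,.0028,.19),yaw=YAW,tip=0)
a=snap('wrist','w6.png')
E
```

```text
clock: 20.3
tcp_pos: [0.6406, -0.1222, 0.1887]
orientation: [2.346, 2.087, -0.015]
contact_force: [-0.4, -0.6, -0.3]
grip_width: 0.0197
gripper_force: 88.5
clock: 20.5
tcp_pos: [0.6408, -0.1137, 0.1891]
orientation: [-2.336, -2.098, 0.01]
contact_force: [-0.1, 0.3, -0.2]
grip_width: 0.0202
gripper_force: 88.5
d [-0.0028  0.0016 -0.0009] rv [-0.0058  0.0035  0.0028]
```

View pics/w6.png

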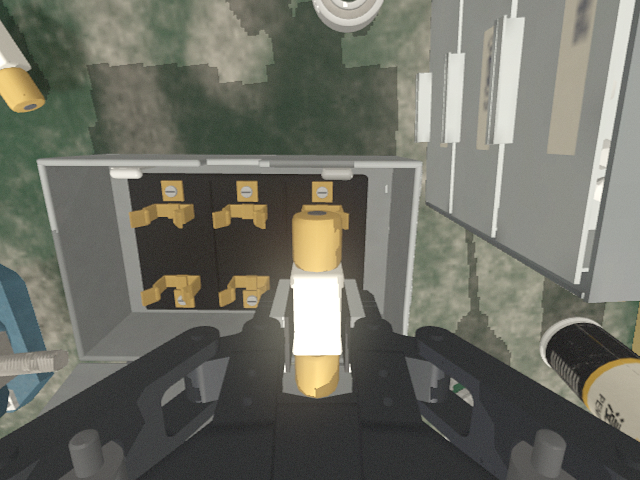

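```bash
python3 drive.py '-0.0015 0.0015 0.03 -0.004 0.003 0.003;-0.0015 0.0015 0.055 -0.004 0.003 0.003;-0.0015 0.0015 0.066 -0.004 0.003 0.003;-0.0015 0.0015 0.066 -0.004 0.003 0.003' - 110
python3 - <<'E'
from h import *
to(bp(.052,.0028,.104),yaw=YAW,tip=0)
E
```

```text
clock: 20.95
tcp_pos: [0.6421, -0.1161, 0.123]
orientation: [-2.34, -2.095, 0.003]
contact_force: [1.0, 0.2, 0.3]
grip_width: 0.019
gripper_force: 112.6
d [-0.0006  0.0001  0.019 ] rv [-0.0015  0.0013 -0.0002]
```

```bash
python3 drive.py '0 0 0.006 0 0 0;0 0 0.012 0 0 0;0 0 0.018 0 0 0;0 0 0.02 0 0 0;0 0 0.02 0 0 0'; python3 drive.py '0 0 0.002 0 0 0;0 0 0.002 0 0 0'
```

```text
clock: 21.45
tcp_pos: [0.6426, -0.1174, 0.1042]
orientation: [2.341, 2.093, -0.001]
contact_force: [1.1, 0.1, -2.3]
grip_width: 0.0192
gripper_force: 112.5
clock: 21.65
tcp_pos: [0.6427, -0.1175, 0.1037]
orientation: [2.342, 2.093, -0.0]
contact_force: [-3.6, 2.5, 11.1]
grip_width: 0.0193
gripper_force: 114.3
```

```bash
python3 drive.py '0 0 -0.001 0 0 0;0 0 -0.001 0 0 0' 0.038 60; python3 drive.py '0 0 -0.02 0 0 0;0 0 -0.06 0 0 0;0 0 -0.11 0 0 0;0.02 0 -0.16 0 0 0;0.06 0 -0.2 0 0 0'; python3 drive.py '0 -0.025 0 0 0 0;0 -0.05 0 0 0 0;0 -0.05 0 0 0 0' 0.06
cat > chk.py <<'E'
from h import *
import sys
im,d,K,R,t=snap('wrist',sys.argv[1]); P=cloud(d,K,R,t)
H,S,V=cv2.split(cv2.cvtColor(im,cv2.COLOR_BGR2HSV))
B=np.stack([P[...,0]-C[0],P[...,1]-C[1]],-1)@np.array([[np.cos(YAW),-np.sin(YAW)],[np.sin(YAW),np.cos(YAW)]])
roi=(abs(B[...,0])<.085)&(abs(B[...,1])<.058)&(P[...,2]<.075)
for b,s,c in blobs(roi&(V>170)&(S<60),150):
    cc,w,h,a=rect(onplane(b,.0455,K,R,t)); print('white',s,inbox([*cc,0])[:2].round(4),round(w,1),round(h,1),round((a-np.pi/2+1.57)%3.1416-1.57,3),'z',np.median(P[b][:,2]).round(4))
for b,s,c in blobs(roi&(H>10)&(H<28)&(S>110)&(V>70),60):
    e=np.array([inbox([*x,0])[:2] for x in onplane(b,.045,K,R,t)]); print('brass',s,((e.min(0)+e.max(0))/2).round(4),np.median(P[b][:,2]).round(4))
dk=roi&(V<60)
b=max(blobs(dk),key=lambda b:b[1][4])[0]; r_=rect(onplane(b,.020,K,R,t)); print('base',inbox([*r_[0],0])[:2],r_[1:])
E
python3 chk.py w7.png
```

```text
clock: 21.85
tcp_pos: [0.6425, -0.1176, 0.1034]
orientation: [2.341, 2.093, -0.002]
contact_force: [1.3, 0.2, -0.0]
grip_width: 0.0383
gripper_force: 0.0
clock: 22.35
tcp_pos: [0.6482, -0.068, 0.299]
orientation: [2.345, 2.083, -0.001]
contact_force: [1.0, -0.2, -1.1]
grip_width: 0.0381
gripper_force: 0.0
clock: 22.65
tcp_pos: [0.596, -0.0588, 0.2956]
orientation: [-2.342, -2.093, 0.003]
contact_force: [-0.7, -0.0, 0.6]
grip_width: 0.06
gripper_force: 0.0
white [359 250  23  37 782] [0.0518 0.0025] 38.1 21.5 -0.112 z 0.0443
brass [261 218  15  14 138] [-0.0478  0.0472] 0.0208
brass [301 218  36  34 583] [0.0006 0.0369] 0.0217
brass [356 218  35  34 759] [0.0536 0.0368] 0.0423
brass [247 233  36  19 439] [-0.0519  0.0296] 0.0237
brass [250 281  34  23 550] [-0.0521 -0.0233] 0.0224
brass [302 281  34  24 571] [ 0.0005 -0.024 ] 0.0215
brass [354 282  32  25 555] [ 0.0522 -0.0257] 0.0428
base [-0.01270542  0.00170307] (139.19984436035156, 103.73060607910156, np.float64(-0.1263566073960085))
```

```bash
python3 look.py t6.png
python3 - <<'E'
from h import *
to([.4875,.125,.2],yaw=1.24-np.pi/2,tip=0)
E
```

```text
basket [0.6321 0.2046] 152.66661071777344 119.2188491821289 -1.2403887494406938 667
fuse [323.7 274.4] [0.4878 0.1251] 84.8059310913086 23.657573699951172 1.2303535256895985
fuse [367.4 296.3] [0.4405 0.0356] 85.91818237304688 23.177364349365234 -1.2110390497523396
d [ 0.1704 -0.1309  0.0955] rv [0.0004 0.0013 0.2189]
```

```bash
python3 drive.py '0.035 -0.035 0 0 0 0.1;0.075 -0.065 0.01 0 0 0.2;0.11 -0.09 0.03 0 0 0.219;0.14 -0.11 0.06 0 0 0.219;0.17 -0.131 0.09 0 0 0.219' 0.05;python3 drive.py '0 0 0 0 0 0;0 0 0 0 0 0';  python3 fz.py w8.png
```

```text
clock: 23.25
tcp_pos: [0.4878, 0.1262, 0.2048]
orientation: [2.555, 1.824, 0.002]
contact_force: [1.4, 0.9, -0.1]
grip_width: 0.0499
gripper_force: 0.0
clock: 23.45
tcp_pos: [0.4877, 0.1251, 0.2046]
orientation: [2.554, 1.826, -0.004]
contact_force: [0.4, -1.3, 1.0]
grip_width: 0.0505
gripper_force: 0.0
tcp [0.4886 0.1241 0.2055]
fuse [ 301  176   29  107 2721] [0.4862 0.1259] 86 22 1.251 | [0.4909 0.1394] 109 22 1.251 | white (array([0.48707523, 0.12841609]), 39.165069580078125, 20.88252067565918, np.float64(1.2507872949435037))
d [ 0.0012 -0.003   0.1054] rv [ 0.0014  0.0021 -0.0114]
fuse [ 262  299   72   71 2227] [0.4389 0.0415] 80 28 -1.22 | [0.4584 0.1058] 190 57 1.317 | white (array([0.44249121, 0.04211629]), 43.51581954956055, 26.907428741455078, np.float64(-1.220038869761126))
d [-0.0941 -0.0203  0.1056] rv [ 6.000e-04  2.500e-03 -6.822e-01]
```

```bash
python3 drive.py '0.001 -0.003 0.045 0.001 0.002 -0.011;0.001 -0.003 0.09 0.001 0.002 -0.011;0.001 -0.003 0.11 0.001 0.002 -0.011;0.001 -0.003 0.125 0.001 0.002 -0.011;0.001 -0.003 0.125 0.001 0.002 -0.011'; python3 drive.py '0 0 0 0 0 0;0 0 0 0 0 0;0 0 0 0 0 0' 0.0 90; python3 -c "
from h import *
q,R0,_=st();print(q.round(4),R0.as_matrix().round(3))"; python3 drive.py '0 0 -0.04 0 0 0;0 0 -0.08 0 0 0;0 0 -0.12 0 0 0;0 0 -0.12 0 0 0';python3 - <<'E'
from h import *
to(bp(0,.0028,.2),yaw=YAW,tip=0)
E
```

```text
clock: 24.0
tcp_pos: [0.4856, 0.1245, 0.0793]
orientation: [-2.549, -1.836, 0.003]
contact_force: [-0.6, 0.5, 0.1]
grip_width: 0.05
gripper_force: 0.0
clock: 24.3
tcp_pos: [0.4862, 0.1259, 0.0819]
orientation: [2.548, 1.838, 0.004]
contact_force: [0.3, -1.5, 4.3]
grip_width: 0.0201
gripper_force: 88.5
[0.4862 0.1259 0.0819] [[ 0.315  0.949  0.002]
 [ 0.949 -0.315  0.001]
 [ 0.002  0.002 -1.   ]]
clock: 24.7
tcp_pos: [0.488, 0.1266, 0.206]
orientation: [2.547, 1.838, 0.016]
contact_force: [1.1, 0.2, -0.7]
grip_width: 0.0199
gripper_force: 88.4
d [-0.1933  0.172   0.0056] rv [ 0.0075 -0.0073 -0.2107]
```

```bash
python3 drive.py '-0.035 0.035 -0.01 0 0 -0.05;-0.07 0.07 -0.01 0 0 -0.1;-0.11 0.1 -0.005 0 0 -0.15;-0.15 0.135 0 0.007 -0.007 -0.211;-0.18 0.16 0.005 0.007 -0.007 -0.211'; python3 drive.py '-0.007 0.01 0 0 0 0;-0.007 0.01 0 0 0 0;-0.007 0.01 0 0 0 0'
python3 - <<'E'
from h import *
to(bp(0.0003,.002,.125),yaw=YAW,tip=0)
E
```

```text
clock: 25.2
tcp_pos: [0.5809, -0.0978, 0.1957]
orientation: [-2.337, -2.097, 0.014]
contact_force: [0.8, 1.0, -0.7]
grip_width: 0.0197
gripper_force: 88.4
clock: 25.5
tcp_pos: [0.5891, -0.1018, 0.195]
orientation: [-2.336, -2.096, 0.015]
contact_force: [0.2, 0.7, -1.0]
grip_width: 0.0197
gripper_force: 88.4
d [-0.0095  0.0032  0.07  ] rv [-0.009   0.0048  0.0019]
```

```bash
python3 drive.py '-0.0095 0.003 0.01 -0.008 0.004 0.002;-0.0095 0.003 0.04 -0.008 0.004 0.002;-0.0095 0.003 0.065 -0.008 0.004 0.002;-0.0095 0.003 0.07 -0.008 0.004 0.002;-0.0095 0.003 0.07 -0.008 0.004 0.002' - 110
python3 - <<'E'
from h import *
to(bp(0.0003,.002,.1055),yaw=YAW,tip=0)
E
```

```text
clock: 26.0
tcp_pos: [0.5902, -0.1126, 0.1245]
orientation: [-2.34, -2.096, 0.004]
contact_force: [-0.8, 0.3, -0.3]
grip_width: 0.0183
gripper_force: 112.6
d [0.0008 0.0004 0.019 ] rv [-0.0019  0.0016  0.    ]
```

```bash
python3 drive.py '0.0005 0 0.006 0 0 0;0.0005 0 0.012 0 0 0;0.0005 0 0.018 0 0 0;0.0005 0 0.021 0 0 0;0.0005 0 0.022 0 0 0'; python3 drive.py '0 0 0.001 0 0 0;0 0 0.001 0 0 0'; python3 drive.py '0 0 -0.001 0 0 0;0 0 -0.001 0 0 0' 0.036 60; python3 drive.py '0 0 -0.02 0 0 0;0 0 -0.06 0 0 0;0 0 -0.11 0 0 0;0.02 0 -0.15 0 0 0;0.06 0 -0.2 0 0 0'; python3 drive.py '0 0 0 0 0 0;0 0 0 0 0 0' 0.06; python3 chk.py w9.png
```

```text
clock: 26.5
tcp_pos: [0.5909, -0.1126, 0.1048]
orientation: [2.341, 2.095, -0.001]
contact_force: [-8.1, 3.0, 22.6]
grip_width: 0.0191
gripper_force: 115.5
clock: 26.7
tcp_pos: [0.5909, -0.1127, 0.1047]
orientation: [2.341, 2.095, 0.0]
contact_force: [-8.2, 2.7, 23.3]
grip_width: 0.0184
gripper_force: 115.8
clock: 26.9
tcp_pos: [0.5911, -0.1126, 0.1037]
orientation: [2.34, 2.094, -0.001]
contact_force: [0.1, -0.3, -0.5]
grip_width: 0.0359
gripper_force: 0.0
clock: 27.4
tcp_pos: [0.5961, -0.0635, 0.2941]
orientation: [2.344, 2.088, -0.003]
contact_force: [0.9, 0.9, -0.4]
grip_width: 0.0358
gripper_force: 0.0
clock: 27.6
tcp_pos: [0.5969, -0.0605, 0.2926]
orientation: [2.337, 2.096, -0.0]
contact_force: [0.3, -0.5, -0.3]
grip_width: 0.0599
gripper_force: 0.0
white [357 249  24  38 794] [0.0514 0.0025] 38.9 21.4 -0.118 z 0.0443
white [305 252  22  39 804] [-0.0004 -0.0011] 40.0 21.0 -0.11 z 0.0442
brass [244 217  36  35 586] [-0.0523  0.0366] 0.0224
brass [299 217  35  37 790] [0.0001 0.0355] 0.0424
brass [354 217  35  35 767] [0.0532 0.0366] 0.0423
brass [249 281  32  23 539] [-0.0517 -0.0237] 0.0222
brass [300 282  33  28 526] [ 0.0002 -0.0276] 0.0431
brass [352 282  34  25 574] [ 0.0528 -0.0259] 0.0429
base [-0.01266913  0.00182094] (140.2295684814453, 103.38858032226562, np.float64(-0.1237127542238321))
```

Run:
```python
from h import *
to(bp(-.0002,.0003,.105),yaw=YAW,tip=0)
```

```text
d [-5.190e-02 -1.000e-04  1.866e-01] rv [-0.0011  0.0021 -0.0005]
```

```bash
python3 drive.py '-0.03 0 0.04 0 0 0;-0.052 0 0.08 0 0 0;-0.052 0 0.12 0 0 0;-0.052 0 0.16 0 0 0;-0.052 0 0.175 0 0 0' 0.036;  python3 drive.py '0 0 0.01 0 0 0;0 0 0.011 0 0 0'; python3 drive.py '0 0 0 0 0 0;0 0 0 0 0 0;0 0 0 0 0 0' 0 60; python3 drive.py '0.002 0 0 0 0 0;0.0035 0 0 0 0 0;0.0035 0 0 0 0 0;0.0035 0 0 0 0 0'; python3 drive.py '0 0 0 0 0 0;0 0 0 0 0 0' 0.036; python3 drive.py '0 0 -0.02 0 0 0;0 0 -0.06 0 0 0;0 0 -0.11 0 0 0;0.02 0 -0.15 0 0 0;0.06 0 -0.2 0 0 0'; python3 drive.py '0 0 0 0 0 0;0 0 0 0 0 0' 0.06; python3 chk.py w9.png |grep white; python3 look.py t7.png
```

```text
clock: 28.15
tcp_pos: [0.5868, -0.1145, 0.112]
orientation: [-2.34, -2.089, 0.013]
contact_force: [-0.5, -0.7, -0.1]
grip_width: 0.0361
gripper_force: 0.0
clock: 28.35
tcp_pos: [0.5902, -0.114, 0.1055]
orientation: [2.342, 2.094, -0.005]
contact_force: [0.3, 0.2, 0.5]
grip_width: 0.0357
gripper_force: 0.0
clock: 28.65
tcp_pos: [0.5911, -0.1138, 0.1075]
orientation: [2.34, 2.093, -0.001]
contact_force: [-2.2, -0.8, 4.5]
grip_width: 0.0203
gripper_force: 60.8
clock: 29.05
tcp_pos: [0.5914, -0.1114, 0.1074]
orientation: [2.34, 2.091, -0.002]
contact_force: [-2.5, -2.5, 7.6]
grip_width: 0.0199
gripper_force: 61.2
clock: 29.25
tcp_pos: [0.5914, -0.1093, 0.1063]
orientation: [2.34, 2.095, -0.001]
contact_force: [-0.6, -0.1, 0.0]
grip_width: 0.036
gripper_force: 0.0
clock: 29.75
tcp_pos: [0.5966, -0.0601, 0.2973]
orientation: [2.344, 2.089, -0.002]
contact_force: [0.8, 0.5, -0.3]
grip_width: 0.036
gripper_force: 0.0
clock: 29.95
tcp_pos: [0.5973, -0.0572, 0.2957]
orientation: [2.337, 2.097, 0.001]
contact_force: [-0.4, 0.3, -0.4]
grip_width: 0.0596
gripper_force: 0.0
white [305 252  22  38 793] [-0.0002  0.0016] 39.3 21.2 -0.109 z 0.0442
white [356 252  24  37 779] [0.0514 0.0021] 38.3 21.6 -0.114 z 0.0443
basket [0.6423 0.1765] 213.01528930664062 120.82838439941406 -1.234728333701785 668
fuse [367.5 296.3] [0.4405 0.0356] 85.91817474365234 23.181001663208008 -1.2110404479119117
```

Run:
```python
from h import *
to([.4405,.0360,.2],yaw=.355,tip=0)
```

```text
d [ 0.0775 -0.1649  0.0941] rv [-0.0028  0.0017 -0.4663]
```

```bash
python3 drive.py '0.02 -0.04 0 0 0 -0.12;0.04 -0.08 0.02 0 0 -0.24;0.06 -0.12 0.05 0 0 -0.36;0.078 -0.165 0.08 0 0 -0.466;0.078 -0.165 0.094 0 0 -0.466' 0.05;python3 drive.py '0 0 0 0 0 0;0 0 0 0 0 0;0 0 0 0 0 0';  python3 fz.py w10.png
```

```text
clock: 30.55
tcp_pos: [0.4356, 0.0374, 0.1981]
orientation: [-1.786, -2.578, 0.01]
contact_force: [0.4, -0.2, -0.2]
grip_width: 0.0498
gripper_force: 0.0
clock: 30.85
tcp_pos: [0.443, 0.0359, 0.2017]
orientation: [1.796, 2.575, -0.001]
contact_force: [1.3, -0.6, -0.2]
grip_width: 0.0501
gripper_force: 0.0
tcp [0.443  0.0361 0.2018]
fuse [ 164  125   70  133 7337] [0.3474 0.0343] 97 47 -1.372 | [0.3596 0.0474] 141 75 1.227 | white (array([0.34962643, 0.036424  ]), 94.36168670654297, 45.719303131103516, np.float64(-1.3724507966427906))
d [ 0.0316 -0.0904  0.1017] rv [0.001  0.0022 0.1547]
fuse [ 300  175   29  108 2918] [0.4403 0.0368] 85 22 -1.219 | [0.4359 0.0495] 109 22 -1.225 | white (array([0.43996463, 0.03799455]), 36.48405456542969, 21.375350952148438, np.float64(-1.218954397275732))
d [ 0.0018 -0.0023  0.1018] rv [0.0008 0.0023 0.0008]
```

```bash
python3 drive.py '0.002 -0.002 0.045 0 0.002 0;0.002 -0.002 0.09 0 0.002 0;0.002 -0.002 0.108 0 0.002 0;0.002 -0.002 0.121 0 0.002 0;0.002 -0.002 0.121 0 0.002 0'; python3 drive.py '0 0 0 0 0 0;0 0 0 0 0 0;0 0 0 0 0 0' 0.0 90; python3 -c "
from h import *
q,R0,_=st();print(q.round(4),R0.as_matrix().round(3))"; python3 drive.py '0 0 -0.04 0 0 0;0 0 -0.08 0 0 0;0 0 -0.12 0 0 0;0 0 -0.12 0 0 0';python3 - <<'E'
from h import *
to(bp(-.0518,.002,.2),yaw=YAW,tip=0)
E
```

```text
clock: 31.4
tcp_pos: [0.4391, 0.0372, 0.079]
orientation: [-1.795, -2.576, 0.003]
contact_force: [1.5, 0.2, -0.7]
grip_width: 0.0497
gripper_force: 0.0
clock: 31.7
tcp_pos: [0.4398, 0.0377, 0.0813]
orientation: [1.795, 2.578, 0.002]
contact_force: [-0.6, -1.1, 5.8]
grip_width: 0.0196
gripper_force: 88.5
[0.4398 0.0377 0.0813] [[-0.347  0.938  0.001]
 [ 0.938  0.347  0.001]
 [ 0.     0.001 -1.   ]]
clock: 32.1
tcp_pos: [0.4418, 0.0381, 0.2052]
orientation: [1.792, 2.574, 0.013]
contact_force: [0.2, 0.8, -1.3]
grip_width: 0.0197
gripper_force: 88.5
d [-0.169   0.0409  0.0055] rv [ 0.0091 -0.0029  0.4645]
```

```bash
python3 drive.py '-0.03 0.01 -0.01 0 0 0.1;-0.07 0.02 -0.01 0 0 0.2;-0.11 0.03 -0.005 0 0 0.3;-0.15 0.04 0 0.009 -0.003 0.42;-0.169 0.041 0.005 0.009 -0.003 0.4645'; python3 drive.py '0 0 0 0 0 0;0 0 0 0 0 0;0 0 0 0 0 0' - 110
python3 - <<'E'
from h import *
to(bp(-.0518,.0045,.125),yaw=YAW,tip=0)
E
```

```text
clock: 32.6
tcp_pos: [0.5381, -0.1095, 0.1954]
orientation: [-2.346, -2.089, 0.014]
contact_force: [-1.0, 0.2, -1.0]
grip_width: 0.0198
gripper_force: 88.5
clock: 32.9
tcp_pos: [0.5356, -0.105, 0.1949]
orientation: [-2.334, -2.096, 0.015]
contact_force: [-0.2, 0.6, -0.4]
grip_width: 0.0187
gripper_force: 112.5
d [0.002  0.004  0.0699] rv [-0.0098  0.0039  0.0027]
```

```bash
python3 drive.py '0.002 0.003 0.02 -0.008 0.004 0.002;0.002 0.003 0.05 -0.008 0.004 0.002;0.002 0.003 0.07 -0.008 0.004 0.002;0.002 0.003 0.07 -0.008 0.004 0.002' - 110
python3 - <<'E'
from h import *
to(bp(-.0518,.0045,.1050),yaw=YAW,tip=0)
E
```

```text
clock: 33.3
tcp_pos: [0.5379, -0.1042, 0.1236]
orientation: [-2.339, -2.096, 0.004]
contact_force: [-1.0, -2.2, -0.8]
grip_width: 0.019
gripper_force: 112.7
d [0.0007 0.0012 0.0186] rv [-0.0028  0.0013  0.0005]
```

```bash
python3 drive.py '0 0.0005 0.006 0 0 0;0 0.0005 0.012 0 0 0;0 0.0005 0.018 0 0 0;0 0.0005 0.021 0 0 0;0 0.0005 0.021 0 0 0'; python3 drive.py '0 0 0.0005 0 0 0;0 0 0.0005 0 0 0';  python3 drive.py '0 0 -0.001 0 0 0;0 0 -0.001 0 0 0' 0.036 60; python3 drive.py '0 0 -0.02 0 0 0;0 0 -0.06 0 0 0;0 0 -0.11 0 0 0;0.02 0.02 -0.15 0 0 0;0.06 0.05 -0.19 0 0 0'; python3 drive.py '0 0 0 0 0 0;0 0 0 0 0 0' 0.06; python3 chk.py w11.png
```

```text
clock: 33.8
tcp_pos: [0.5393, -0.1047, 0.1046]
orientation: [-2.341, -2.095, 0.001]
contact_force: [-2.0, -0.5, 4.6]
grip_width: 0.0188
gripper_force: 113.7
clock: 34.0
tcp_pos: [0.5393, -0.1047, 0.1045]
orientation: [-2.341, -2.094, 0.001]
contact_force: [-2.2, 0.1, 9.1]
grip_width: 0.0193
gripper_force: 114.0
clock: 34.2
tcp_pos: [0.5392, -0.1046, 0.1047]
orientation: [-2.341, -2.095, 0.001]
contact_force: [0.5, -0.1, -1.0]
grip_width: 0.0359
gripper_force: 0.0
clock: 34.7
tcp_pos: [0.5881, -0.0607, 0.2887]
orientation: [2.346, 2.088, 0.0]
contact_force: [0.8, 0.5, 0.2]
grip_width: 0.0362
gripper_force: 0.0
clock: 34.9
tcp_pos: [0.5887, -0.0575, 0.2858]
orientation: [2.339, 2.097, -0.001]
contact_force: [-1.2, -0.4, -0.0]
grip_width: 0.0602
gripper_force: 0.0
white [260 252  24  38 834] [-0.0514  0.0042] 38.2 21.7 -0.115 z 0.0442
white [314 254  23  39 822] [-0.0002  0.0016] 39.3 21.0 -0.111 z 0.0442
white [367 254  24  38 810] [0.0513 0.0022] 38.2 21.6 -0.109 z 0.0443
brass [253 221  35  35 779] [-0.0523  0.0367] 0.0425
brass [308 221  36  35 800] [0.0003 0.0367] 0.0423
brass [363 221  37  36 808] [0.0527 0.0362] 0.0423
brass [255 286  35  24 592] [-0.0524 -0.0243] 0.0428
brass [308 286  35  27 572] [ 0.0002 -0.0259] 0.0429
brass [361 286  25  26 469] [ 0.0473 -0.0254] 0.0425
base [0.00176855 0.00144046] (114.94952392578125, 102.34507751464844, np.float64(-0.10949213979308148))
```

```bash
python3 drive.py '0 0 -0.03 0 0 0;-0.03 0 -0.04 0 0 0;-0.08 0 -0.04 0 0 0;-0.13 0 -0.04 0 0 0;-0.15 0 -0.04 0 0 0' 0
python3 - <<'E'
from h import *
to(bp(0,-.14,.25),yaw=YAW,tip=0)
a=snap('side','s5.png'); cv2.imwrite('pics/c6.png',a[0][80:400,200:560])
E
```

```text
clock: 35.45
tcp_pos: [0.5679, -0.2146, 0.3248]
orientation: [-2.35, -2.084, 0.008]
contact_force: [-0.6, -0.0, 0.8]
grip_width: 0.0003
gripper_force: 0.0
d [-0.037   0.0117  0.0748] rv [-0.0037  0.0035 -0.0101]
```

View pics/c6.png

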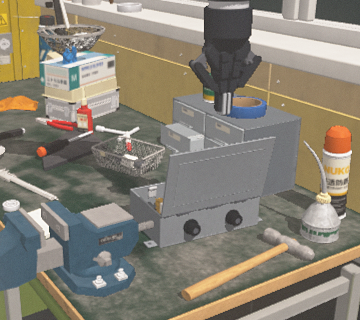

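```bash
python3 drive.py '-0.037 0.012 0 0 0 0;-0.037 0.012 0.04 0 0 0;-0.037 0.012 0.072 0 0 0;-0.037 0.012 0.072 0 0 0'
python3 - <<'E'
from h import *
q,R0,_=st(); f=q+R0.apply([0,0,.073]); print(inbox(f))
for y,z in((-.14,.176),(-.065,.185),(-.03,.185),(0,.168),(.025,.145),(.04,.115),(.045,.09),(.045,.071)):
    print((y,z),R0.inv().apply(bp(0,y,z)-f).round(4))
E
```

```text
clock: 35.9
tcp_pos: [0.5755, -0.2452, 0.248]
orientation: [-2.336, -2.086, 0.012]
contact_force: [-0.6, 0.5, -0.8]
grip_width: 0.0001
gripper_force: 0.0
[-0.00095356 -0.13212806  0.17503186]
(-0.14, 0.176) [-0.0079  0.001  -0.001 ]
(-0.065, 0.185) [ 0.0671  0.0006 -0.0099]
(-0.03, 0.185) [ 0.1021  0.0005 -0.0099]
(0, 0.168) [0.1321 0.0006 0.0071]
(0.025, 0.145) [0.1571 0.0008 0.0302]
(0.04, 0.115) [0.1721 0.0011 0.0602]
(0.045, 0.09) [0.177  0.0014 0.0852]
(0.045, 0.071) [0.177  0.0017 0.1042]
```

```bash
python3 drive.py '0.025 0 -0.005 0 0 0;0.05 0 -0.01 0 0 0;0.075 0 -0.01 0 0 0;0.1 0 -0.008 0 0 0;0.115 0 0 0 0 0'; python3 drive.py '0.012 0 0.006 0 0 0;0.022 0 0.014 0 0 0;0.032 0 0.024 0 0 0;0.042 0 0.038 0 0 0;0.05 0 0.052 0 0 0';python3 drive.py '0.004 0 0.012 0 0 0;0.006 0 0.025 0 0 0;0.006 0 0.036 0 0 0;0.006 0 0.036 0 0 0'
python3 - <<'E'
from h import *
q,R0,_=st(); f=q+R0.apply([0,0,.073]); print(inbox(f))
E
```

```text
clock: 36.4
tcp_pos: [0.5929, -0.129, 0.2559]
orientation: [-2.339, -2.095, -0.003]
contact_force: [-6.3, 8.3, 19.9]
grip_width: 0.0001
gripper_force: 10.0
clock: 36.9
tcp_pos: [0.5975, -0.0817, 0.2009]
orientation: [-2.342, -2.094, 0.002]
contact_force: [-1.3, -0.0, 0.3]
grip_width: -0.0
gripper_force: 0.3
clock: 37.3
tcp_pos: [0.5969, -0.0767, 0.1634]
orientation: [-2.341, -2.092, 0.007]
contact_force: [-1.1, -0.4, 0.5]
grip_width: -0.0001
gripper_force: 0.0
[0.00239205 0.03748618 0.09043692]
```

```bash
python3 drive.py '0.003 0 0.006 0 0 0;0.006 0 0.012 0 0 0;0.007 0 0.018 0 0 0;0.007 0 0.02 0 0 0'; python3 drive.py '0 0 0.003 0 0 0;0 0 0.005 0 0 0'
python3 - <<'E'
from h import *
q,R0,_=st(); f=q+R0.apply([0,0,.073]); print(inbox(f))
a=snap('side','s6.png'); cv2.imwrite('pics/c7.png',a[0][80:400,200:560])
E
```

```text
clock: 37.7
tcp_pos: [0.5992, -0.0692, 0.1452]
orientation: [2.341, 2.094, -0.002]
contact_force: [1.3, 0.2, 0.1]
grip_width: 0.0003
gripper_force: 0.4
clock: 37.9
tcp_pos: [0.5995, -0.0693, 0.143]
orientation: [-2.341, -2.093, -0.001]
contact_force: [-11.0, 3.7, 38.9]
grip_width: -0.0003
gripper_force: 19.3
[0.00439144 0.04536219 0.06995737]
```

View pics/c7.png

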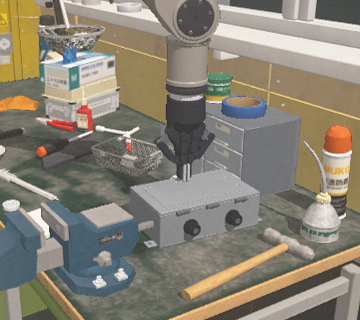

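```bash
python3 drive.py '0 0 -0.03 0 0 0;0 0 -0.08 0 0 0;0 0 -0.13 0 0 0;0.03 -0.03 -0.15 0 0 0;0.07 -0.07 -0.15 0 0 0'; python3 drive.py '0 -0.04 0 0 0 0;0 -0.08 0 0 0 0;0 -0.12 0 0 0 0;0 -0.12 0 0 0 0;0 -0.12 0 0 0 0'
python3 - <<'E'
from h import *
a=snap('top','t9.png'); im,d,K,R,t=a; P=cloud(*a[1:])
m=(P[...,0]>.5)&(P[...,0]<.68)&(P[...,1]>-.17)&(P[...,1]<-.065)&(P[...,2]>.05)&(P[...,2]<.13)
Q=P[m]; e=(Q[:,:2]-C)@np.array([-np.sin(YAW),np.cos(YAW)]); print('tilt',np.polyfit(e,Q[:,2],1),m.sum())
im0=load('t1.npz'); P0=cloud(*im0[1:]);m=(P0[...,0]>.5)&(P0[...,0]<.68)&(P0[...,1]>-.17)&(P0[...,1]<-.065)&(P0[...,2]>.05)&(P0[...,2]<.13); Q=P0[m];e=(Q[:,:2]-C)@np.array([-np.sin(YAW),np.cos(YAW)]); print('tilt at start',np.polyfit(e,Q[:,2],1),m.sum())
cv2.imwrite('pics/c8.png',cv2.resize(im[130:330,130:510],(760,400)))
E
```

```text
clock: 38.45
tcp_pos: [0.5431, 0.002, 0.294]
orientation: [2.343, 2.087, 0.007]
contact_force: [1.6, 2.1, -0.1]
grip_width: 0.0001
gripper_force: 0.0
clock: 38.95
tcp_pos: [0.4217, 0.0167, 0.2909]
orientation: [-2.34, -2.095, -0.0]
contact_force: [0.6, 0.0, 0.0]
grip_width: 0.0001
gripper_force: 0.0
tilt [0.00087736 0.07312751] 4737
tilt at start [-0.0009415   0.07308618] 4792
```

View pics/c8.png

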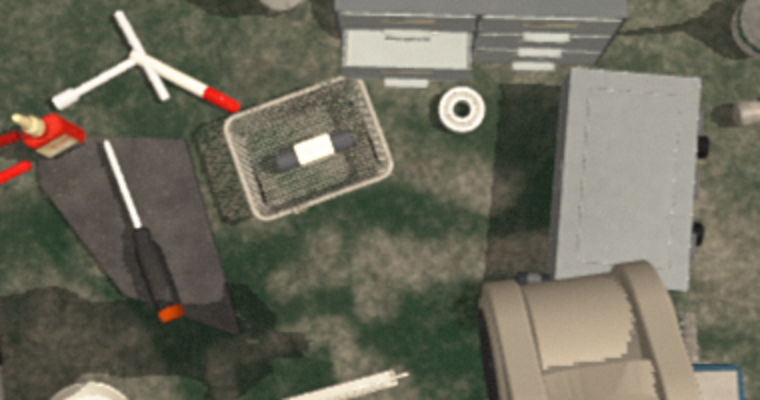

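The top view shows the cover flat (box at about (625,175)), the old link in the basket (315,150), the screwdriver on the pad (145,240) and the bearing where it was (462,108). The cover's tilt matches the start to within 0.002 rad.

```bash
python3 -c "
from bench import r, grab_frame, camera_info
print(r.hand_in())"
```

```text
the job is handed in; nothing more can be done
None
```

The job is handed in, with no verdict returned: the last pictures show the cover shut, the one old link in the basket, the screwdriver on the pad and the bearing unmoved, and before closing, all three new links measured seated within about 3 mm of centre.

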